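# Put the boring jig's fittings back in their kit tray

### The job

The cross-boring job is done, so put the jig's four fittings away in the plywood kit tray: slide the length stop along the T-slot to the rail's open end, lift it out and stand it upright in the square recess; lay the V-block, groove up, in the long recess; and thread both steel collars on the dowel post, the large one lying flat at the bottom and the small one flat on top of it. The plain wooden block and the ball bearing look similar but do not belong to the kit: leave them where they lie.

Things in the scene. Friction and masses are not known exactly. Their poses are not given: they have to be found in the camera images.
- stop: Length stop, loose in the T-slot (nut slack), about 0.18 kg. Rigid: T-foot 30 (x) x 25 (y) x 8 mm, neck 24 x 11 up to z = 19 mm, aluminium block 36 (x) x 32 (y) from z = 19 to 53, nut and stud on top to z = 68. Origin: centre of the foot's underside; z up, x along the slot. The foot rests on the channel floor; grip the block across y, fingertips above the rail.
- rail: Boring jig, fixed: plywood base 280 x 110 x 15 mm with a T-slot rail 50 wide on it along x. Origin: centre of the underside; x points to the open end at x = +140. Wooden head block at the other end (x -140 to -110, top z = 82). Channel floor z = 19, 30 wide, 12 high; slot mouth 16 wide; rail top z = 37. With its origin past x = 157 the stop is clear of the lips and lifts out.
- vblock: Beech V-block, 76 (x) x 40 (y) x 40 (z) mm, with a V groove 26 mm wide and 13 mm deep along x in its top; loose, groove up, lying on the bench. Origin: centre of its underside. 0.085 kg.
- blank: Look-alike, to be left: plain beech block without a groove, 76 (x) x 40 (y) x 40 mm, lying on the bench. Origin: centre of its underside.
- collar_large: Large drill depth collar: a steel ring lying flat, outside 54 mm, bore 26 mm, 16 mm high, 0.2 kg. Origin: centre of its underside, on the ring's axis; z along the axis.
- collar_small: Small drill depth collar: a steel ring lying flat, outside 38 mm, bore 20 mm, 14 mm high, 0.08 kg. Origin: centre of its underside, on the ring's axis; z along the axis.
- bearing: Look-alike, to be left: a steel ball bearing lying flat, outside 47 mm, bore 25 mm, 12 mm high, two thin races with balls between. Origin: centre of its underside.
- insert_square: Plywood tray insert, fixed, 110 (x) x 84 (y) x 22 mm, with a square recess 52 x 52 mm, 10 mm deep, at its centre: the stop's place. Origin: centre of its underside, 6 mm above the bench; recess floor z = 12, insert top z = 22. Three inserts lie in one tray in line along y, 86 mm apart, in any order; the tray's rim is 8 mm lower than their tops.
- insert_long: Plywood insert of the kit tray, fixed, 110 (x) x 84 (y) x 22 mm, with an oblong recess 92 (x) x 58 (y) mm and 10 mm deep at its centre: the V-block's place, its length along x either way round. Origin: centre of the insert's underside; recess floor at z = 12 mm, insert top at z = 22 mm.
- insert_post: Plywood insert of the kit tray, fixed, 110 x 84 x 22 mm, flat on top, with an upright wooden dowel 12 mm thick at its centre, 42 mm tall above the insert's top, its last 6 mm tapered: the collars' place. Origin: centre of the insert's underside; insert top at z = 22 mm, dowel tip at z = 64 mm.
There are look-alikes about, which are no part of the job. What is shaped like the stop but blue or green is not meant.

How it is judged:
By the outcome, as a careful person would: the job done as asked, in the order asked, and still so for the second after the job is handed in, with the robot touching nothing.
It also fails if it takes over 115 s, if anything falls off the work surface, if the arm or the gripper's body presses on something with over 40 N, if the wrist force passes 120 N, or if a joint passes its speed limit or range.

### The arm

A 6-joint arm with a two-finger parallel gripper is mounted at the origin on the work surface. World frame = base frame: x ahead of the robot, y to its left, z up, the work surface at z = 0. Lengths are in mm, angles in degrees, forces in N, time in s.
With the tool pointing down it reaches from about 300 to 750 mm from the base axis. Payload 8.5 kg.
Tool frame: the origin (TCP) lies at the very end of the fingers, on their centre line; the grasp point (between the pads) lies 19 mm behind it (robot.grasp_offset is the z of the grasp point in the tool frame, in mm); z points along the fingers, y is the direction in which the jaws open and shut (so a half turn about z gives the same grasp; the last joint's range is limited). The gripper opens to 85 mm and grips with 20 to 120 N. Pads are 22 mm wide; open, the fingers measure 114 mm over their backs; the gripper's body (76 mm by 85 mm) begins 54 mm behind the grasp point. The pads swing forward as they close: fully open they stand 13 mm farther back than shut.
Start: joints at [-86.935, 21.807, 74.336, -0, 83.858, -12.336], TCP at [146.061, -530.233, 231.322] pointing down, gripper open.
Joint ranges: [-178.18, 178.18], [-50.72, 133.34], [12.68, 142.11], [-81.47, 261.47], [9.98, 163.14], [-165.26, 165.26]. Speed limits (degrees/s): [136.94, 136.94, 180, 180, 180, 180].

### API

Orientations are given as [roll, pitch, yaw] about the fixed x, y, z axes, in that order (R = Rz(yaw) Ry(pitch) Rx(roll)).
In Python, from workcell import robot gives the robot as it stands.
- The arm moves only by the shell command python3 -m handwheel 'ROWS' [FORCE]. ROWS is JSON, a list of rows, each an object with "turn": the turn, a rotation vector about the tool's x, y, z in degrees, a list of three; "travel": the shift along the tool's x, y, z in m, a list of three; "grip": the closure, from 0 (fully open) to 1 (shut). In form: [{"turn": [rx, ry, rz], "travel": [tx, ty, tz], "grip": grip}, ...]. A call has 1 to 5 rows; each row is the pose to reach, as a shift and turn from the pose commanded when the call began, along the tool's axes at that moment; what a row does not reach only later rows make up. A row lasts 1/10 s, in which the tool goes at most 50 mm and 8.59 degrees, less where a joint would pass 70% of its speed; a pose out of reach is approached as far as the arm can. A call with a gripper value outside its range is refused whole. The fingers move at their own pace and stop on an object; FORCE is the grip in N (left out, the last holds). Time passes only in rows, so rows that repeat a pose let the fingers close. It gives the time, the measured TCP pose, the force and the opening at its end, in the units of the state.
- robot.observe(): the state, without advancing time (a new reading comes with each control period).
- robot.read_camera(name): name is "scene" or "top"; returns the picture (384x512x3 uint8, red, green, blue); there is no depth.
- robot.get_calibration(name): a dict with "fx", "fy", "cx", "cy" (pixels), "k1" (the pictures are not rectified: a ray, as slopes to the right and down, at radius r is drawn at 1 + k1 r^2 times it, then the intrinsics apply), "R" (3x3) and "t" (3): a world point X has camera coordinates R X + t. Camera axes: x right, y down, z forward; pixel columns grow to the right and rows downward; lengths in mm; the calibration is good to about 2 mm. A picture is of the moment at which its call begins. get_calibration takes no time and is no camera call.
- robot.finish_job(): hands the job in, once; it reports no verdict.
The state is a dict: "time": time; "joint_positions": joint angles; "joint_vel": joint speeds; "effort": joint torques, N m; "eef_pos": TCP position; "tcp_rot": TCP orientation; "contact_force": force on the tool from outside, world axes, zero at the start; "wrist_torque": the same for the moment, N m; "grip_width": opening from 0.0 (shut) to 1.0 (fully open).
Only numpy, scipy, OpenCV 4.12 (cv2) and the standard library are available. Lean on these libraries where they do the work, as an engineer would, in place of code of your own. Each camera call takes 0.05 s, during which the arm holds its last target.

## Working session

There is one attempt and no reset: what is moved stays moved. The work goes in short steps, Python scripts to look and compute and a shell command to move; the robot and the scene stay as the last step left them, time stands still between calls to the robot, and variables do not carry over. Pictures are saved under pics/ and viewed, and the job is handed in when it is done.

```bash
ls; mkdir -p pics
python3 - <<'E'
from workcell import robot
import cv2
print(robot.observe())
for n in ("scene","top"):
    im=robot.read_camera(n); cv2.imwrite(f"pics/{n}0.png",im[:,:,::-1])
    print(n,robot.get_calibration(n))
E
```

```text
pics
{'time': 0.0, 'joint_positions': array([-8.69380001e+01,  2.18403025e+01,  7.43859854e+01,  1.36824770e-03,
        8.38585531e+01, -1.23351665e+01]), 'joint_vel': array([-0.05950317, -0.04846782, -0.08764299, -0.04564675, -0.05174644,
        0.05790236]), 'effort': array([-7.93327490e-04, -4.48456013e+01, -2.31278408e+01, -2.28978615e-04,
        4.84001823e-03, -1.24132512e-05]), 'eef_pos': array([ 146.02255259, -529.9475073 ,  230.71097889]), 'tcp_rot': array([-1.79917408e+02, -1.94533476e-02,  1.53970050e+01]), 'contact_force': array([-0.92149283,  0.02555714, -0.87762912]), 'wrist_torque': array([-0.06857432,  0.01632279,  0.01054001]), 'grip_width': 0.9973348201771227}
scene {'fx': 375.81522747958456, 'fy': 375.81522747958456, 'cx': 262.09258230570344, 'cy': 192.62082804823226, 'k1': 0.023568104097842858, 'R': array([[ 0.75012   ,  0.66112479, -0.01529731],
       [ 0.51877896, -0.60264321, -0.6063741 ],
       [-0.41010777,  0.44691741, -0.79503235]]), 't': array([-413.41758833, -252.47753064, 1119.13486837])}
top {'fx': 393.7697487213293, 'fy': 393.7697487213293, 'cx': 258.9715825059032, 'cy': 195.15757115728135, 'k1': -0.01670875664930968, 'R': array([[-0.00622973, -0.9998628 , -0.01534816],
       [-0.98085988,  0.009097  , -0.19450229],
       [ 0.19461523,  0.0138427 , -0.98078198]]), 't': array([  48.11354901,  544.96990043, 1055.43543222])}
```

View pics/scene0.png

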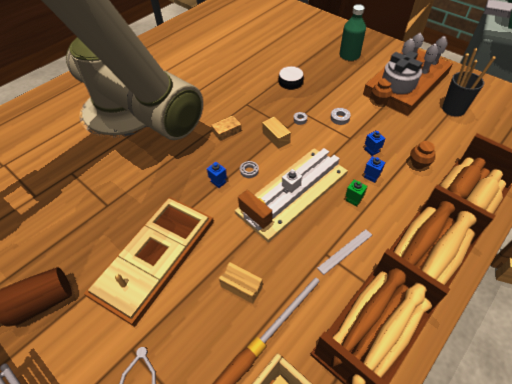

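View pics/top0.png

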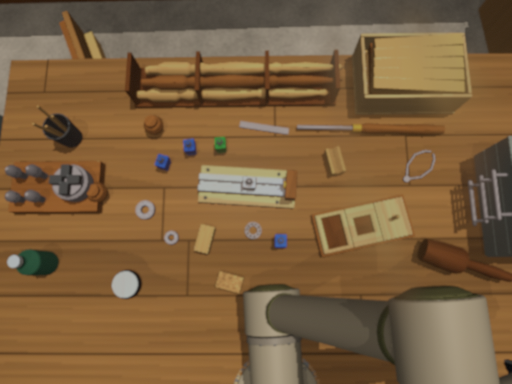

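The top view shows the rail at (247,186), the tray at (362,226), beech blocks at (335,160), (204,238) and (229,282), and rings at (145,210), (171,238) and (253,230). I'll enlarge these next.

Run:
```python
import cv2
t=cv2.imread("pics/top0.png"); s=cv2.imread("pics/scene0.png")
def c(im,x0,y0,x1,y1,k,n): cv2.imwrite(f"pics/{n}.png",cv2.resize(im[y0:y1,x0:x1],None,fx=k,fy=k,interpolation=cv2.INTER_CUBIC))
c(t,120,130,310,300,4,"c1")
c(t,300,130,430,270,4,"c2")
c(s,200,60,360,240,3.3,"c3"); c(s,80,190,280,330,4,"c4")
```

```text
(no output)
```

View pics/c1.png

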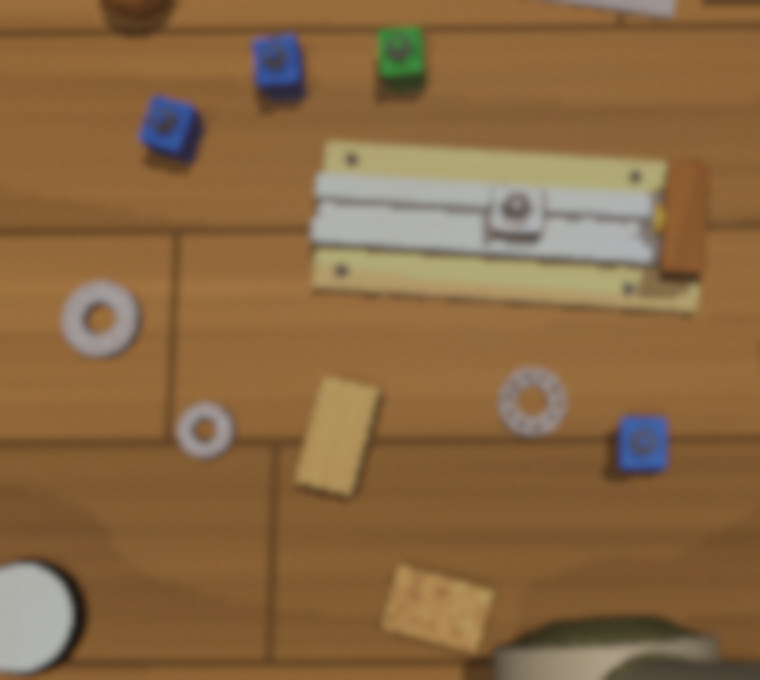

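View pics/c2.png

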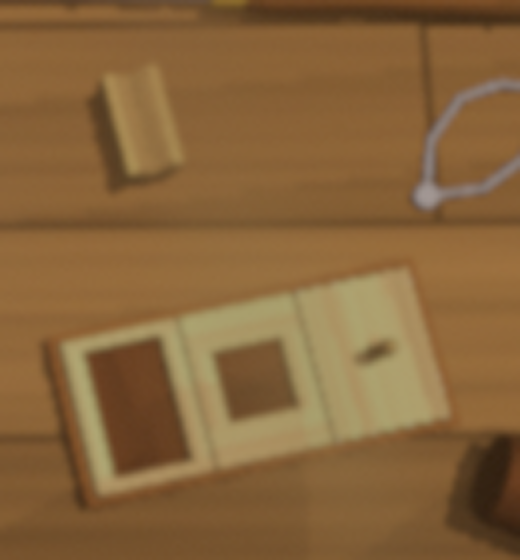

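View pics/c3.png

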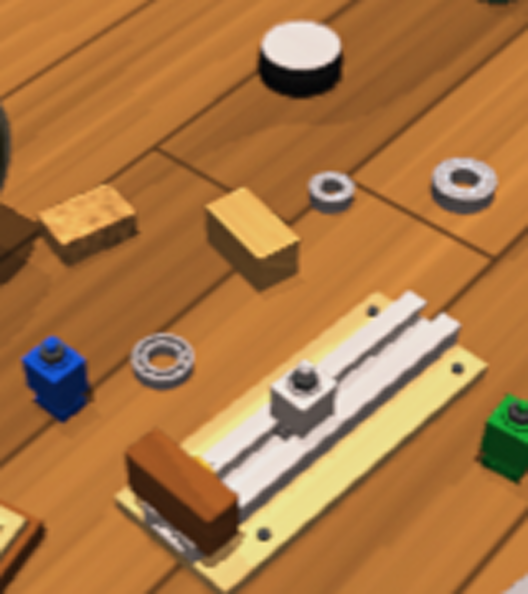

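View pics/c4.png

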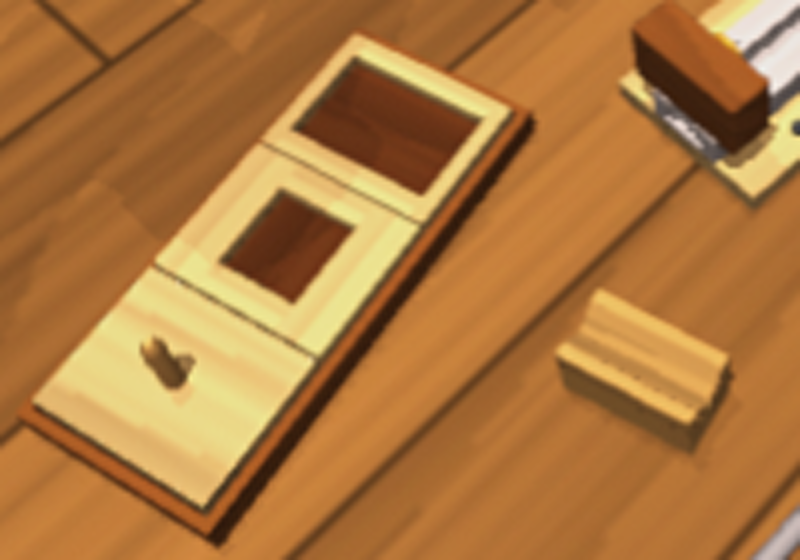

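Identification:
- **V-block:** top (335,160). It is the only block with a groove. (204,238) is the plain blank and (229,282) is a speckled cork-like block.
- **Large collar:** top (145,210), a solid ring.
- **Small collar:** top (171,238), a solid small ring.
- **Bearing:** (253,230), with balls visible between its races.
- **Stop:** the aluminium block in the rail at (249,183). The blue and green ones are decoys.

I'll confirm these in larger crops that I can also measure from.

```bash
cat > h.py <<'E'
import numpy as np, cv2, json
from workcell import robot
from scipy.optimize import least_squares
from scipy.spatial.transform import Rotation as Ro
CAL={n:robot.get_calibration(n) for n in("scene","top")}
def proj(n,X):
    c=CAL[n]; p=np.atleast_2d(X)@np.array(c["R"]).T+np.array(c["t"]); s=p[:,:2]/p[:,2:]
    s=s*(1+c["k1"]*(s**2).sum(1,keepdims=True))
    return s*[c["fx"],c["fy"]]+[c["cx"],c["cy"]]
def back(n,uv,z):
    return least_squares(lambda q:(proj(n,[q[0],q[1],z])[0]-uv),[500,0]).x
def crop(n,src,x0,y0,x1,y1,k,out):
    im=cv2.imread(src)[y0:y1,x0:x1]; im=cv2.resize(im,None,fx=k,fy=k,interpolation=cv2.INTER_CUBIC)
    for u in range(x0,x1,10): cv2.line(im,(int((u-x0+.5)*k),0),(int((u-x0+.5)*k),6),(0,0,255),1); cv2.putText(im,str(u),(int((u-x0+.5)*k),16),0,.35,(0,0,255))
    for v in range(y0,y1,10): cv2.line(im,(0,int((v-y0+.5)*k)),(6,int((v-y0+.5)*k)),(0,0,255),1); cv2.putText(im,str(v),(8,int((v-y0+.5)*k)),0,.35,(0,0,255))
    cv2.imwrite(out,im)
def px(X,x0,y0,k): return np.array([(X[0]+.5)/k-.5+x0,(X[1]+.5)/k-.5+y0])
def fit(obs,x0):  # obs: (cam, uv, local xyz (z is world z)); pose x,y,yaw
    def res(q):
        c,s=np.cos(q[2]),np.sin(q[2]); r=[]
        for n,uv,L in obs: r.append(proj(n,[q[0]+c*L[0]-s*L[1],q[1]+s*L[0]+c*L[1],L[2]])[0]-uv)
        return np.ravel(r)
    o=least_squares(res,[x0[0],x0[1],np.radians(x0[2])],loss="soft_l1")
    return o.x[:2],np.degrees(o.x[2]),res(o.x).reshape(-1,2)
E
python3 - <<'E'
from h import *
t="pics/top0.png";s="pics/scene0.png"
crop("top",t,190,155,305,220,6.8,"pics/d1.png")
crop("scene",s,230,140,355,240,6,"pics/d2.png")
crop("top",t,130,195,190,250,10,"pics/d3.png")
crop("scene",s,285,100,355,130,10,"pics/d4.png")
crop("top",t,320,140,350,180,14,"pics/d5.png")
crop("scene",s,215,255,270,305,11,"pics/d6.png")
E
```

```text
(no output)
```

View pics/d1.png

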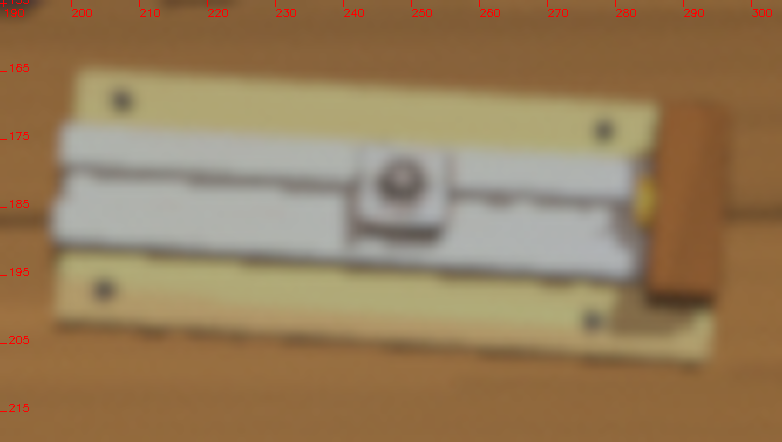

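View pics/d2.png

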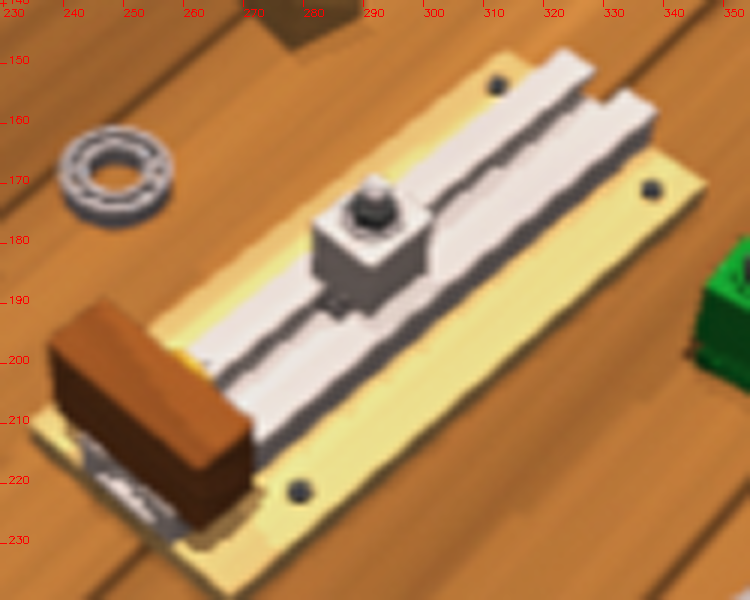

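View pics/d3.png

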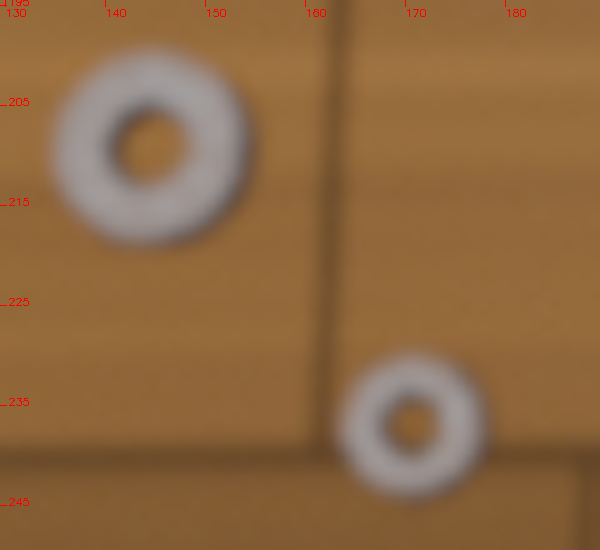

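View pics/d4.png

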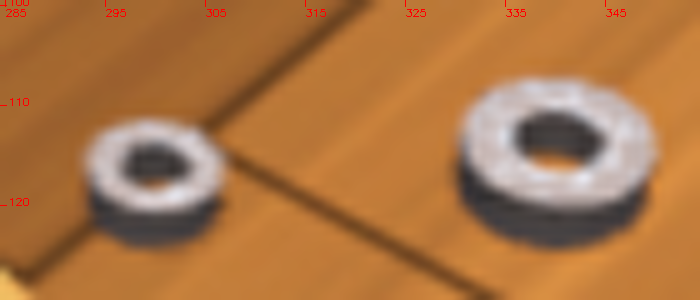

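View pics/d5.png

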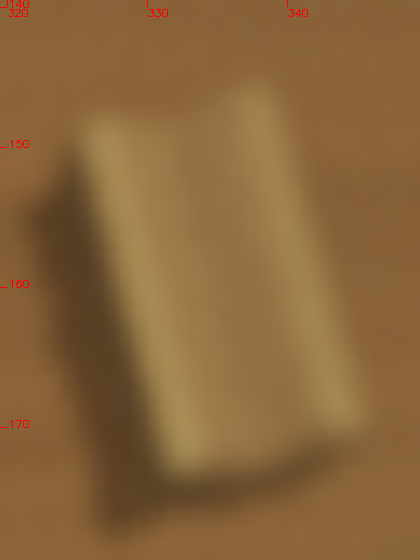

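View pics/d6.png

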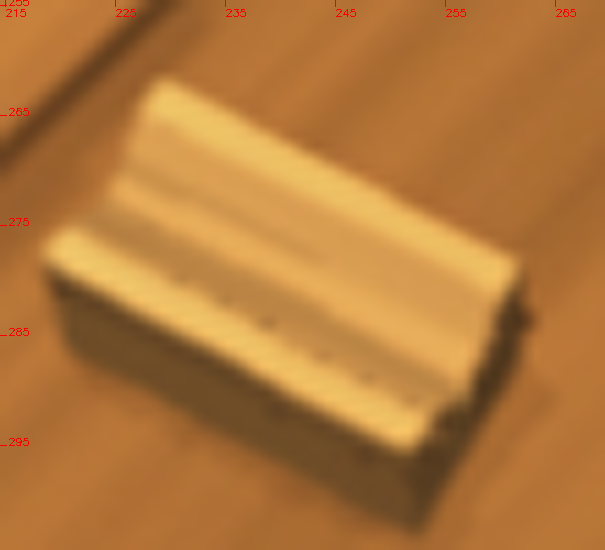

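```bash
cat > m.py <<'E'
from h import *
def T(pts,cam,x0,y0,k): return [(cam,px(p,x0,y0,k),L) for p,L in pts]
rail=T([((77,68),(140,-55,15)),((54,325),(140,55,15)),((710,360),(-140,55,15)),((62,122),(140,-25,37)),((53,245),(140,25,37))],"top",190,155,6.8)\
+T([((505,50),(140,55,15)),((708,183),(140,-55,15)),((230,598),(-140,-55,15)),((32,432),(-140,55,15)),((565,48),(140,25,37)),((657,110),(140,-25,37))],"scene",230,140,6)
P,y,r=fit(rail,(520,0,90)); print("rail",P,y); print(np.round(r,1).tolist())
stop=T([((360,150),(18,-16,72)),((450,152),(-18,-16,72)),((448,225),(-18,16,72)),((357,220),(18,16,72))],"top",190,155,6.8)\
+T([((433,217),(18,-16,72)),((312,218),(-18,16,72)),((372,265),(-18,-16,72))],"scene",230,140,6)
Ps,ys,r=fit(stop,(520,0,90)); print("stop",Ps,ys); print(np.round(r,1).tolist())
d=Ps-P;a=np.radians(y);print("stop in rail",np.cos(a)*d[0]+np.sin(a)*d[1],-np.sin(a)*d[0]+np.cos(a)*d[1])
vb=T([((85,125),(38,20,40)),((265,85),(38,-20,40)),((365,425),(-38,-20,40)),((180,470),(-38,20,40))],"top",320,140,14)\
+T([((518,262),(38,20,40)),((408,448),(38,-20,40)),((45,250),(-38,-20,40)),((160,80),(-38,20,40))],"scene",215,255,11)
P,y,r=fit(vb,(600,-200,0)); print("vb",P,y); print(np.round(r,1).tolist())
tr=T([((62,345),(55,128,28)),((410,265),(55,-128,28)),((450,418),(-55,-128,28)),((98,497),(-55,128,28)),((213,352),(26,26,28)),((288,336),(26,-26,28)),((300,407),(-26,-26,28)),((230,420),(-26,26,28))],"top",300,130,4)\
+T([((358,35),(-55,128,28)),((515,113),(55,128,28)),((207,508),(55,-128,28)),((35,402),(-55,-128,28)),((263,143),(-55,43,28)),((420,222),(55,43,28)),((155,264),(-55,-43,28)),((315,357),(55,-43,28)),((283,188),(-26,26,28)),((355,228),(26,26,28)),((293,303),(26,-26,28)),((220,258),(-26,-26,28))],"scene",80,190,4)
P,y,r=fit(tr,(450,-280,10)); print("tray",P,y); print(np.round(r,1).tolist())
a=np.radians(y); ey=np.array([-np.sin(a),np.cos(a)])
print("long",P+86*ey,"post",P-86*ey)
for n in("top","scene"):
    b=P-86*ey; print(n,"dowel base/tip pred",proj(n,[*b,28]),proj(n,[*b,70]))
for nm,tp,sp,z in(("large",(149,146),(558,142),16),("small",(412,427),(155,165),14)):
    A=px(tp,130,195,10);B=px(sp,285,100,10)
    print(nm,back("top",A,z),back("scene",B,z),fit([("top",A,(0,0,z)),("scene",B,(0,0,z))],(500,150,0))[0])
E
python3 m.py
python3 - <<'E'
from h import *
crop("top","pics/top0.png",375,190,420,240,12,"pics/d7.png")
crop("scene","pics/scene0.png",95,250,155,300,11,"pics/d8.png")
E
```

```text
rail [581.11917882  79.44306232] 86.0970712710217
[[0.4, 0.6], [0.3, -0.8], [-0.1, -0.4], [0.4, 0.6], [0.2, -0.7], [0.0, -0.2], [-0.1, -0.1], [0.6, 0.0], [-0.2, -1.5], [-0.2, -0.0], [0.1, -0.2]]
stop [579.44435707  71.42181461] 806.3088863258313
[[0.4, -0.5], [-0.0, -0.2], [-0.4, 0.3], [0.0, 0.3], [0.4, -0.6], [-0.5, 0.3], [-0.1, 0.2]]
stop in rail -8.116643736193998 1.1249609482121066
vb [ 651.27494195 -177.9787904 ] 12.448276131474117
[[-0.3, 0.3], [0.1, 0.2], [-0.1, 0.5], [-0.3, 0.3], [0.3, 0.1], [0.2, 0.4], [-0.2, 0.6], [0.1, -0.1]]
tray [ 463.40302613 -251.5851136 ] 11.9453931610331
[[-0.2, -0.7], [-0.5, 0.3], [0.4, -0.6], [0.3, -0.6], [-0.6, -0.2], [-1.7, -0.1], [0.2, -0.1], [-0.1, 0.6], [-0.3, -0.5], [-0.5, -1.0], [-0.9, -0.2], [-0.7, -0.6], [-0.4, -0.4], [0.5, 1.0], [-0.5, -0.1], [1.0, 0.4], [-0.2, -0.4], [0.9, -0.2], [0.6, 0.7], [-0.6, 1.0]]
long [ 445.60280167 -167.44741688] post [ 481.2032506  -335.72281032]
top dowel base/tip pred [[392.79438644 217.84240568]] [[397.66446004 215.72408314]]
scene dowel base/tip pred [[123.65028058 284.55113082]] [[116.8481406  275.41555282]]
large [514.39537812 378.22540018] [513.87167057 377.16388734] [514.04066605 377.77339468]
small [432.3239246  298.67166501] [431.84704084 298.03483464] [432.04979708 298.37579667]
```

View pics/d7.png

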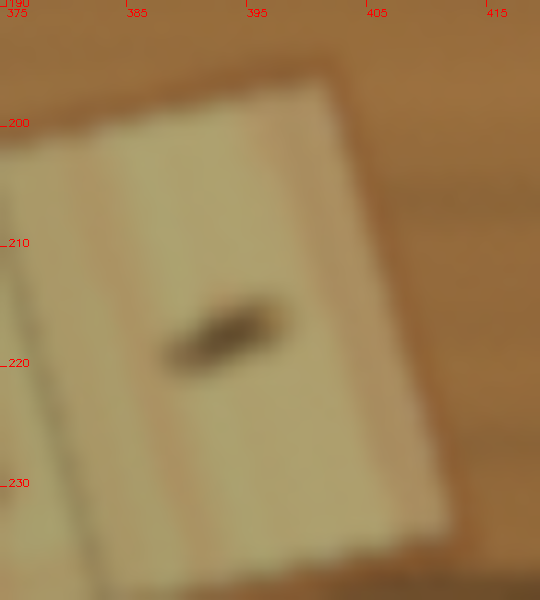

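View pics/d8.png

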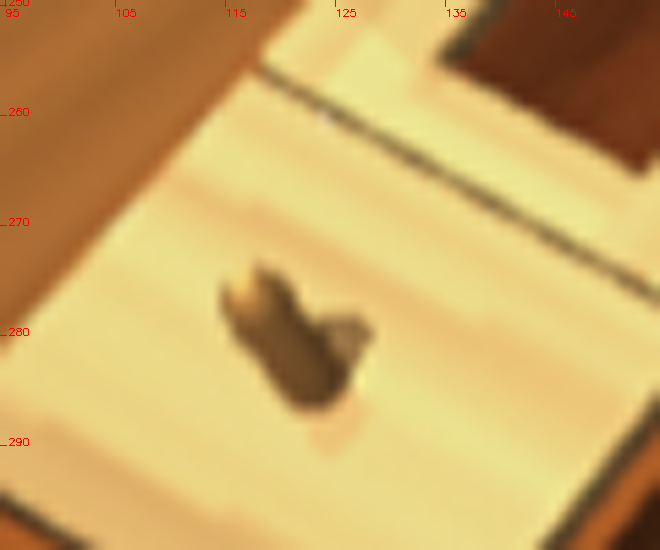

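```bash
cat > g.py <<'E'
import sys
from h import *
def go(x,y,z,yaw):
    o=robot.observe(); R0=Ro.from_euler("xyz",o["tcp_rot"],degrees=True); R1=Ro.from_euler("xyz",[180,0,yaw],degrees=True)
    t=R0.inv().apply(np.array([x,y,z])-o["eef_pos"])/1000; w=(R0.inv()*R1).as_rotvec(degrees=True)
    print("t",round(o["time"],2),"pos",np.round(o["eef_pos"],1),"rpy",np.round(o["tcp_rot"],1),"F",np.round(o["contact_force"],1),"grip",round(float(o["grip_width"]),3))
    print("TURN",np.round(w,1).tolist(),"TRAVEL",np.round(t,4).tolist())
if __name__=="__main__": go(*map(float,sys.argv[1:5]))
E
python3 g.py 579.5 71.4 200 86.2
```

```text
t 0.1 pos [ 146.1 -530.   230.8] rpy [-179.9   -0.    15.4] F [0.2 0.2 0.5] grip 0.996
TURN [-0.1, -0.1, -70.8] TRAVEL [0.5776, -0.4647, 0.0315]
```

```bash
python3 -m handwheel '[{"turn":[0,0,-70.8],"travel":[0.578,-0.465,0.03],"grip":0},{"turn":[0,0,-70.8],"travel":[0.578,-0.465,0.03],"grip":0},{"turn":[0,0,-70.8],"travel":[0.578,-0.465,0.03],"grip":0},{"turn":[0,0,-70.8],"travel":[0.578,-0.465,0.03],"grip":0},{"turn":[0,0,-70.8],"travel":[0.578,-0.465,0.03],"grip":0}]' 40; python3 g.py 579.5 71.4 200 86.2
```

```text
time: 0.6
eef_pos: [292.8, -325.7, 221.0]
tcp_rot: [-180.0, -0.0, 58.7]
contact_force: [2.0, -0.4, -0.3]
grip_width: 1.001
t 0.6 pos [ 292.8 -325.7  221. ] rpy [-180.    -0.    58.7] F [ 2.  -0.4 -0.3] grip 1.001
TURN [-0.0, -0.0, -27.5] TRAVEL [0.4883, 0.0387, 0.0211]
```

```bash
python3 -m handwheel '[{"turn":[0,0,-27.5],"travel":[0.488,0.039,0.021],"grip":0},{"turn":[0,0,-27.5],"travel":[0.488,0.039,0.021],"grip":0},{"turn":[0,0,-27.5],"travel":[0.488,0.039,0.021],"grip":0},{"turn":[0,0,-27.5],"travel":[0.488,0.039,0.021],"grip":0},{"turn":[0,0,-27.5],"travel":[0.488,0.039,0.021],"grip":0}]' ; python3 g.py 579.5 71.4 150 86.2
```

```text
time: 1.1
eef_pos: [440.4, -124.0, 210.4]
tcp_rot: [-180.0, 0.0, 85.9]
contact_force: [0.5, -1.0, 0.4]
grip_width: 1.001
t 1.1 pos [ 440.4 -124.   210.4] rpy [-180.     0.    85.9] F [ 0.5 -1.   0.4] grip 1.001
TURN [-0.0, 0.0, -0.3] TRAVEL [0.2048, 0.1249, 0.0604]
```

```bash
python3 -m handwheel '[{"turn":[0,0,-0.3],"travel":[0.205,0.125,0.06],"grip":0},{"turn":[0,0,-0.3],"travel":[0.205,0.125,0.06],"grip":0},{"turn":[0,0,-0.3],"travel":[0.205,0.125,0.06],"grip":0},{"turn":[0,0,-0.3],"travel":[0.205,0.125,0.06],"grip":0},{"turn":[0,0,-0.3],"travel":[0.205,0.125,0.06],"grip":0}]' ; python3 g.py 579.5 71.4 42 86.2
```

```text
time: 1.6
eef_pos: [579.8, 71.6, 149.6]
tcp_rot: [-180.0, 0.0, 86.2]
contact_force: [0.6, -1.2, 0.8]
grip_width: 1.003
t 1.6 pos [579.8  71.6 149.6] rpy [-180.     0.    86.2] F [ 0.6 -1.2  0.8] grip 1.003
TURN [-0.0, 0.0, 0.0] TRAVEL [-0.0002, -0.0002, 0.1076]
```

```bash
python3 -m handwheel '[{"turn":[0,0,0],"travel":[0,0,0.05],"grip":0},{"turn":[0,0,0],"travel":[0,0,0.09],"grip":0},{"turn":[0,0,0],"travel":[0,0,0.107],"grip":0},{"turn":[0,0,0],"travel":[0,0,0.107],"grip":0}]'; python3 -m handwheel '[{"turn":[0,0,0],"travel":[0,0,0],"grip":1},{"turn":[0,0,0],"travel":[0,0,0],"grip":1},{"turn":[0,0,0],"travel":[0,0,0],"grip":1},{"turn":[0,0,0],"travel":[0,0,0],"grip":1},{"turn":[0,0,0],"travel":[0,0,0],"grip":1}]' 40 ; python3 g.py 592.4 244.4 42 86.1
python3 - <<'E'
from h import *
for n in("scene","top"): cv2.imwrite(f"pics/{n}1.png",robot.read_camera(n)[:,:,::-1])
crop("scene","pics/scene1.png",200,80,360,240,4.5,"pics/e1.png")
E
```

```text
time: 2.0
eef_pos: [577.5, 69.6, 40.7]
tcp_rot: [-179.7, -0.0, 86.2]
contact_force: [0.1, 0.6, 1.2]
grip_width: 0.999
time: 2.5
eef_pos: [579.5, 69.3, 44.6]
tcp_rot: [179.9, 0.0, 86.2]
contact_force: [-1.3, -0.2, 6.6]
grip_width: 0.365
t 2.5 pos [579.5  69.3  44.6] rpy [179.9   0.   86.2] F [-1.3 -0.2  6.6] grip 0.365
TURN [0.1, 0.0, 0.1] TRAVEL [0.1755, 0.0012, 0.0026]
```

View pics/e1.png

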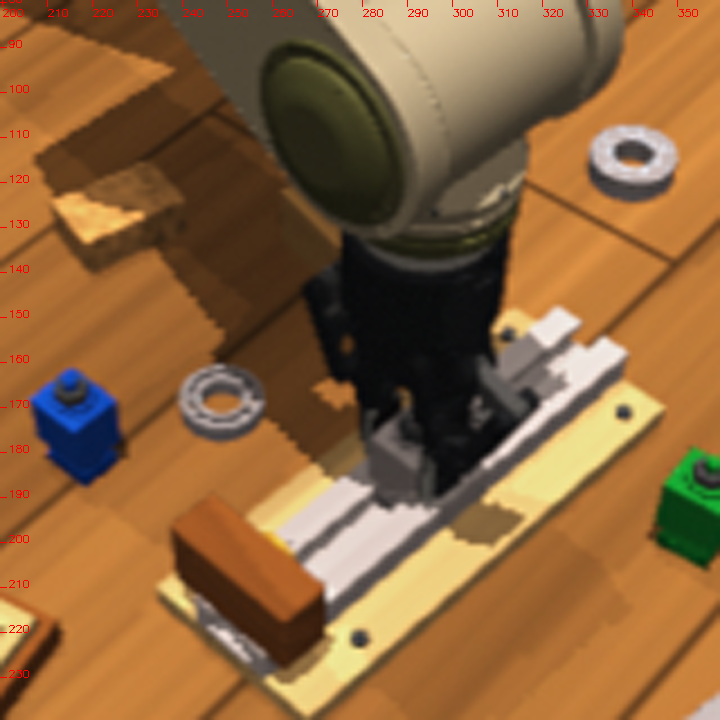

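The stop is gripped (opening 31 mm against a 32 mm block) and sits on the rail at scene (288,182). The vertical force is slightly high, so I'll let it settle.

```bash
python3 -m handwheel '[{"turn":[0,0,0],"travel":[0,0,0],"grip":1},{"turn":[0,0,0],"travel":[0,0,0],"grip":1}]' 40 ; python3 g.py 592.8 250.4 43 86.1
```

```text
time: 2.8
eef_pos: [579.5, 69.3, 44.6]
tcp_rot: [179.9, 0.0, 86.2]
contact_force: [-1.4, -0.9, 6.3]
grip_width: 0.369
t 2.8 pos [579.5  69.3  44.6] rpy [179.9   0.   86.2] F [-1.4 -0.9  6.3] grip 0.369
TURN [0.1, 0.0, 0.1] TRAVEL [0.1815, 0.0011, 0.0016]
```

```bash
python3 -m handwheel '[{"turn":[0,0,0],"travel":[0.01,0,-0.002],"grip":1},{"turn":[0,0,0],"travel":[0.03,0,-0.002],"grip":1},{"turn":[0,0,0],"travel":[0.055,0,-0.002],"grip":1},{"turn":[0,0,0],"travel":[0.08,0,-0.002],"grip":1},{"turn":[0,0,0],"travel":[0.1,0,-0.002],"grip":1}]' 50 ; python3 g.py 592.8 248 43 86.1
```

```text
time: 3.3
eef_pos: [585.3, 171.2, 45.3]
tcp_rot: [-180.0, -0.0, 86.2]
contact_force: [-0.4, 0.2, -1.5]
grip_width: 0.363
t 3.3 pos [585.3 171.2  45.3] rpy [-180.    -0.    86.2] F [-0.4  0.2 -1.5] grip 0.363
TURN [-0.0, -0.0, 0.1] TRAVEL [0.0772, 0.0024, 0.0023]
```

```bash
python3 -m handwheel '[{"turn":[0,0,0],"travel":[0.02,0,0],"grip":1},{"turn":[0,0,0],"travel":[0.045,0,0],"grip":1},{"turn":[0,0,0],"travel":[0.065,0,0],"grip":1},{"turn":[0,0,0],"travel":[0.078,0,0],"grip":1},{"turn":[0,0,0],"travel":[0.078,0,0],"grip":1}]' ; python3 g.py 592.8 248 43 86.1;  python3 - <<'E'
from h import *
for n in("scene","top"): cv2.imwrite(f"pics/{n}2.png",robot.read_camera(n)[:,:,::-1])
crop("scene","pics/scene2.png",230,60,390,240,4,"pics/e2.png")
crop("top","pics/top2.png",150,140,310,230,4.5,"pics/e3.png")
E
```

```text
time: 3.8
eef_pos: [590.5, 248.7, 45.2]
tcp_rot: [-180.0, -0.0, 86.3]
contact_force: [0.0, -0.5, -2.3]
grip_width: 0.367
t 3.8 pos [590.5 248.7  45.2] rpy [-180.    -0.    86.3] F [ 0.  -0.5 -2.3] grip 0.367
TURN [-0.0, -0.0, 0.2] TRAVEL [-0.0005, 0.0024, 0.0022]
```

View pics/e2.png

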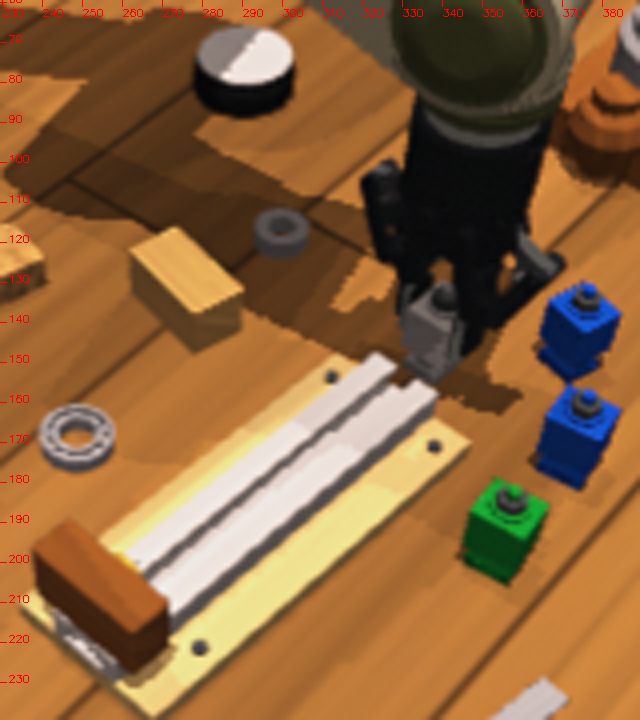

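View pics/e3.png

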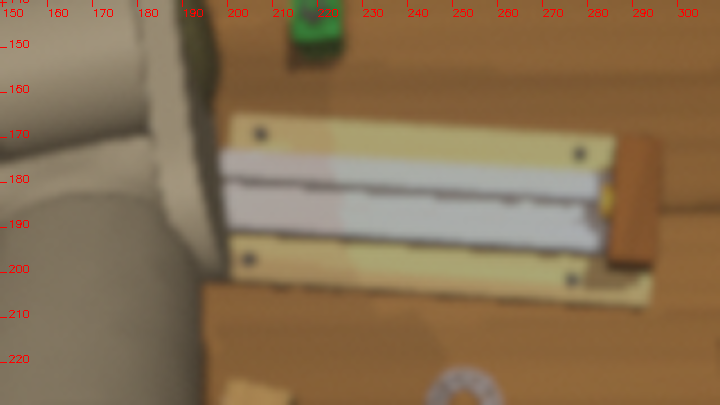

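Scene (335,137) shows the stop past the rail's end, at about x=171 on the rail, so it is clear of the lips. I'll lift it straight up.

```bash
python3 -m handwheel '[{"turn":[0,0,0],"travel":[0,0,-0.015],"grip":1},{"turn":[0,0,0],"travel":[0,0,-0.045],"grip":1},{"turn":[0,0,0],"travel":[0,0,-0.085],"grip":1},{"turn":[0,0,0],"travel":[0,0,-0.11],"grip":1}]' ; python3 g.py 463.8 -253.6 150 101.9
```

```text
time: 4.3
eef_pos: [591.6, 245.9, 158.4]
tcp_rot: [179.8, -0.0, 86.1]
contact_force: [0.8, -0.9, -2.4]
grip_width: 0.366
t 4.3 pos [591.6 245.9 158.4] rpy [179.8  -0.   86.1] F [ 0.8 -0.9 -2.4] grip 0.366
TURN [0.2, -0.0, -15.8] TRAVEL [-0.5071, -0.0934, 0.0079]
```

```bash
python3 -m handwheel '[{"turn":[0,0,-3],"travel":[-0.03,-0.006,0],"grip":1},{"turn":[0,0,-6],"travel":[-0.08,-0.015,0],"grip":1},{"turn":[0,0,-9],"travel":[-0.13,-0.024,0],"grip":1},{"turn":[0,0,-12],"travel":[-0.18,-0.033,0],"grip":1},{"turn":[0,0,-15.8],"travel":[-0.23,-0.042,0],"grip":1}]' ; python3 g.py 463.8 -253.6 150 101.9
```

```text
time: 4.8
eef_pos: [533.3, 20.8, 155.6]
tcp_rot: [-180.0, 0.0, 102.0]
contact_force: [1.5, -1.6, -1.8]
grip_width: 0.366
t 4.8 pos [533.3  20.8 155.6] rpy [-180.    0.  102.] F [ 1.5 -1.6 -1.8] grip 0.366
TURN [-0.0, 0.0, 0.1] TRAVEL [-0.2539, -0.1252, 0.0057]
```

```bash
python3 -m handwheel '[{"turn":[0,0,0],"travel":[-0.044,-0.022,0],"grip":1},{"turn":[0,0,0],"travel":[-0.088,-0.044,0],"grip":1},{"turn":[0,0,0],"travel":[-0.132,-0.066,0],"grip":1},{"turn":[0,0,0],"travel":[-0.176,-0.088,0],"grip":1},{"turn":[0,0,0],"travel":[-0.22,-0.11,0],"grip":1}]' ;python3 g.py 463.8 -253.6 150 101.9
```

```text
time: 5.3
eef_pos: [470.9, -217.1, 155.7]
tcp_rot: [180.0, 0.0, 101.9]
contact_force: [1.4, 0.1, -2.0]
grip_width: 0.366
t 5.3 pos [ 470.9 -217.1  155.7] rpy [180.    0.  101.9] F [ 1.4  0.1 -2. ] grip 0.366
TURN [0.0, 0.0, -0.0] TRAVEL [-0.0343, -0.0144, 0.0057]
```

```bash
python3 -m handwheel '[{"turn":[0,0,0],"travel":[-0.02,-0.009,0],"grip":1},{"turn":[0,0,0],"travel":[-0.034,-0.015,0],"grip":1},{"turn":[0,0,0],"travel":[-0.034,-0.015,0],"grip":1},{"turn":[0,0,0],"travel":[-0.034,-0.015,0],"grip":1}]' ;python3 g.py 463.8 -253.6 60 101.9
```

```text
time: 5.7
eef_pos: [464.7, -250.4, 155.4]
tcp_rot: [-180.0, -0.0, 102.0]
contact_force: [0.8, -0.5, -1.8]
grip_width: 0.365
t 5.7 pos [ 464.7 -250.4  155.4] rpy [-180.   -0.  102.] F [ 0.8 -0.5 -1.8] grip 0.365
TURN [-0.0, -0.0, 0.1] TRAVEL [-0.0031, -0.0015, 0.0954]
```

```bash
python3 -m handwheel '[{"turn":[0,0,0],"travel":[-0.003,-0.001,0.03],"grip":1},{"turn":[0,0,0],"travel":[-0.003,-0.001,0.06],"grip":1},{"turn":[0,0,0],"travel":[-0.003,-0.001,0.08],"grip":1},{"turn":[0,0,0],"travel":[-0.003,-0.001,0.08],"grip":1},{"turn":[0,0,0],"travel":[-0.003,-0.001,0.08],"grip":1}]' ;python3 g.py 463.8 -253.6 44 101.9;  python3 - <<'E'
from h import *
for n in("scene","top"): cv2.imwrite(f"pics/{n}3.png",robot.read_camera(n)[:,:,::-1])
crop("scene","pics/scene3.png",80,170,230,330,4.5,"pics/f1.png")
E
```

```text
time: 6.2
eef_pos: [465.0, -253.3, 76.1]
tcp_rot: [180.0, 0.0, 102.1]
contact_force: [-0.2, 0.6, -1.7]
grip_width: 0.368
t 6.2 pos [ 465.  -253.3   76.1] rpy [180.    0.  102.1] F [-0.2  0.6 -1.7] grip 0.368
TURN [0.0, 0.0, 0.2] TRAVEL [0.0, -0.0013, 0.0321]
```

View pics/f1.png

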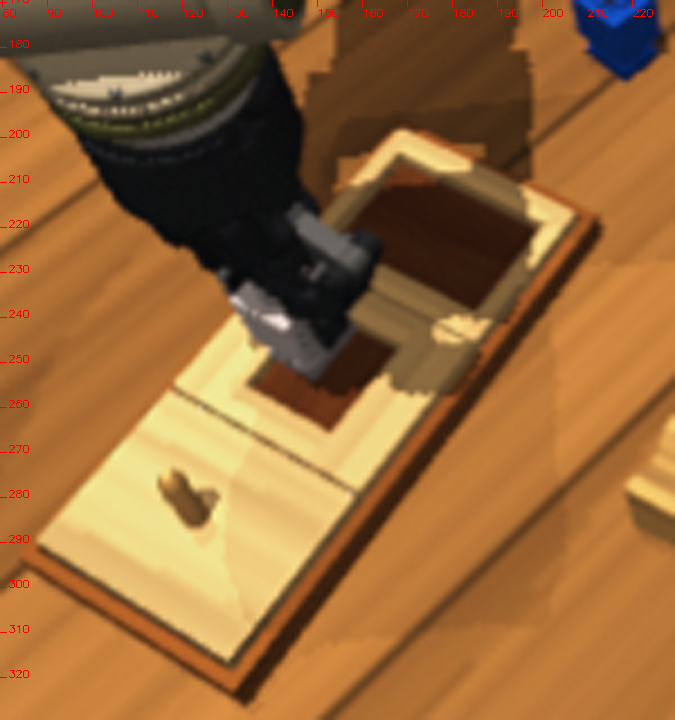

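The stop hangs over the square recess at scene (150,250). Its image is shifted up because it is still 32 mm above its place. I'll lower it.

```bash
python3 -m handwheel '[{"turn":[0,0,0],"travel":[0,0,0.012],"grip":1},{"turn":[0,0,0],"travel":[0,0,0.022],"grip":1},{"turn":[0,0,0],"travel":[0,0,0.028],"grip":1},{"turn":[0,0,0],"travel":[0,0,0.03],"grip":1},{"turn":[0,0,0],"travel":[0,0,0.031],"grip":1}]' ;python3 g.py 463.8 -253.6 44 101.9
```

```text
time: 6.8
eef_pos: [464.5, -254.1, 44.2]
tcp_rot: [-180.0, -0.0, 102.0]
contact_force: [-0.3, -0.3, -1.6]
grip_width: 0.364
t 6.8 pos [ 464.5 -254.1   44.2] rpy [-180.   -0.  102.] F [-0.3 -0.3 -1.6] grip 0.364
TURN [-0.0, -0.0, 0.1] TRAVEL [0.0006, -0.0005, 0.0002]
```

Force still shows the stop's weight, so it's not on the floor yet.

```bash
python3 -m handwheel '[{"turn":[0,0,0],"travel":[0,0,0.001],"grip":1},{"turn":[0,0,0],"travel":[0,0,0.0015],"grip":1}]' ; python3 -m handwheel '[{"turn":[0,0,0],"travel":[0,0,0.001],"grip":1},{"turn":[0,0,0],"travel":[0,0,0.0015],"grip":1}]'
```

```text
time: 7.0
eef_pos: [464.6, -254.2, 43.7]
tcp_rot: [180.0, 0.0, 102.0]
contact_force: [-2.8, 2.1, 8.5]
grip_width: 0.362
time: 7.2
eef_pos: [464.7, -254.3, 43.6]
tcp_rot: [180.0, 0.1, 102.0]
contact_force: [-6.4, 4.4, 24.0]
grip_width: 0.365
```

```bash
python3 -m handwheel '[{"turn":[0,0,0],"travel":[0,0,-0.0015],"grip":1},{"turn":[0,0,0],"travel":[0,0,-0.0015],"grip":0.5},{"turn":[0,0,0],"travel":[0,0,-0.0015],"grip":0.2},{"turn":[0,0,0],"travel":[0,0,-0.0015],"grip":0.0},{"turn":[0,0,0],"travel":[0,0,-0.0015],"grip":0.0}]'; python3 -m handwheel '[{"turn":[0,0,0],"travel":[0,0,0],"grip":0},{"turn":[0,0,0],"travel":[0,0,-0.03],"grip":0},{"turn":[0,0,0],"travel":[0,0,-0.08],"grip":0},{"turn":[0,0,0],"travel":[0,0,-0.12],"grip":0},{"turn":[0,0,0],"travel":[0,0,-0.12],"grip":0}]'; python3 g.py 651.3 -178 150 12.4;  python3 - <<'E'
from h import *
for n in("scene","top"): cv2.imwrite(f"pics/{n}4.png",robot.read_camera(n)[:,:,::-1])
crop("scene","pics/scene4.png",80,170,280,320,3.8,"pics/f2.png")
E
```

```text
time: 7.7
eef_pos: [464.5, -254.1, 42.9]
tcp_rot: [-180.0, -0.0, 102.0]
contact_force: [0.4, 0.2, -0.5]
grip_width: 0.975
time: 8.2
eef_pos: [466.2, -255.4, 168.1]
tcp_rot: [179.6, 0.5, 102.0]
contact_force: [0.4, -0.8, -0.6]
grip_width: 0.998
t 8.2 pos [ 466.2 -255.4  168.1] rpy [179.6   0.5 102. ] F [ 0.4 -0.8 -0.6] grip 0.998
TURN [0.6, 0.1, 89.6] TRAVEL [0.0375, 0.197, 0.019]
```

View pics/f2.png

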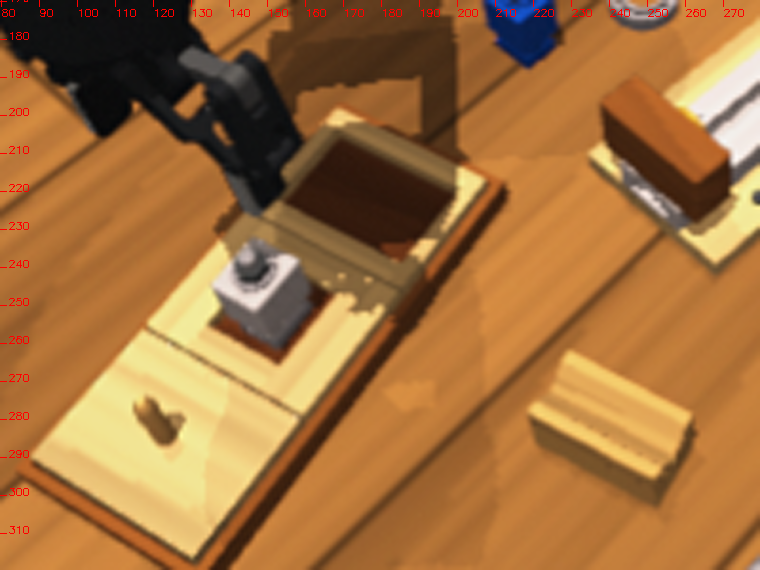

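The stop stands upright in the square recess at scene (147,255). Next is the V-block. The grooved block at scene (240,280) and top (335,160) is confirmed.

```bash
python3 -m handwheel '[{"turn":[0,0,89.6],"travel":[0.038,0.197,0.0],"grip":0},{"turn":[0,0,89.6],"travel":[0.038,0.197,0.0],"grip":0},{"turn":[0,0,89.6],"travel":[0.038,0.197,0.0],"grip":0},{"turn":[0,0,89.6],"travel":[0.038,0.197,0],"grip":0},{"turn":[0,0,89.6],"travel":[0.038,0.197,0],"grip":0}]'; python3 g.py 651.3 -178 100 12.4
```

```text
time: 8.8
eef_pos: [652.3, -172.9, 159.4]
tcp_rot: [-179.8, -0.0, 59.5]
contact_force: [-0.8, -0.4, -1.2]
grip_width: 0.999
t 8.8 pos [ 652.3 -172.9  159.4] rpy [-179.8   -0.    59.5] F [-0.8 -0.4 -1.2] grip 0.999
TURN [-0.2, 0.0, 47.1] TRAVEL [-0.005, 0.0019, 0.0593]
```

```bash
python3 -m handwheel '[{"turn":[0,0,8.5],"travel":[-0.004,0.002,0.01],"grip":0},{"turn":[0,0,17],"travel":[-0.004,0.002,0.02],"grip":0},{"turn":[0,0,25.5],"travel":[-0.004,0.002,0.04],"grip":0},{"turn":[0,0,34],"travel":[-0.004,0.002,0.059],"grip":0},{"turn":[0,0,42.5],"travel":[-0.004,0.002,0.059],"grip":0}]'; python3 -m handwheel '[{"turn":[0,0,4.6],"travel":[0,0,0],"grip":0},{"turn":[0,0,4.6],"travel":[0,0,0],"grip":0},{"turn":[0,0,4.6],"travel":[0,0,0],"grip":0}]';python3 g.py 651.3 -178 18 12.4
```

```text
time: 9.3
eef_pos: [647.1, -179.6, 98.5]
tcp_rot: [-179.6, 0.4, 16.8]
contact_force: [-0.3, -0.4, 0.2]
grip_width: 1.004
time: 9.6
eef_pos: [648.6, -180.3, 102.6]
tcp_rot: [-179.9, 0.1, 12.7]
contact_force: [0.1, -0.5, -0.5]
grip_width: 0.999
t 9.6 pos [ 648.6 -180.3  102.6] rpy [-1.799e+02  1.000e-01  1.270e+01] F [ 0.1 -0.5 -0.5] grip 0.999
TURN [-0.1, 0.1, 0.3] TRAVEL [0.0033, -0.0015, 0.0846]
```

```bash
python3 -m handwheel '[{"turn":[0,0,0.3],"travel":[0.003,-0.0015,0.03],"grip":0},{"turn":[0,0,0.3],"travel":[0.003,-0.0015,0.065],"grip":0},{"turn":[0,0,0.3],"travel":[0.003,-0.0015,0.08],"grip":0},{"turn":[0,0,0.3],"travel":[0.003,-0.0015,0.086],"grip":0},{"turn":[0,0,0.3],"travel":[0.003,-0.0015,0.086],"grip":0}]';python3 g.py 651.3 -178 14 12.4
```

```text
time: 10.1
eef_pos: [651.7, -178.5, 18.0]
tcp_rot: [-180.0, 0.0, 12.3]
contact_force: [-0.5, 0.4, 0.5]
grip_width: 0.999
t 10.1 pos [ 651.7 -178.5   18. ] rpy [-180.     0.    12.3] F [-0.5  0.4  0.5] grip 0.999
TURN [-0.0, 0.0, -0.1] TRAVEL [-0.0003, -0.0006, 0.004]
```

```bash
python3 -m handwheel '[{"turn":[0,0,0],"travel":[0,0,0.004],"grip":0.3},{"turn":[0,0,0],"travel":[0,0,0.004],"grip":1},{"turn":[0,0,0],"travel":[0,0,0.004],"grip":1},{"turn":[0,0,0],"travel":[0,0,0.004],"grip":1},{"turn":[0,0,0],"travel":[0,0,0.004],"grip":1}]' 40; python3 -m handwheel '[{"turn":[0,0,0],"travel":[0,0,-0.01],"grip":1},{"turn":[0,0,0],"travel":[0,0,-0.03],"grip":1},{"turn":[0,0,0],"travel":[0,0,-0.07],"grip":1},{"turn":[0,0,0],"travel":[0,0,-0.1],"grip":1},{"turn":[0,0,0],"travel":[0,0,-0.1],"grip":1}]';python3 g.py 445.6 -167.4 110 11.9;  python3 - <<'E'
from h import *
for n in("scene","top"): cv2.imwrite(f"pics/{n}5.png",robot.read_camera(n)[:,:,::-1])
crop("scene","pics/scene5.png",180,170,330,320,4.5,"pics/f3.png")
E
```

```text
time: 10.6
eef_pos: [652.1, -178.6, 14.9]
tcp_rot: [179.9, -0.1, 12.3]
contact_force: [-0.9, 0.4, 4.8]
grip_width: 0.46
time: 11.1
eef_pos: [653.4, -179.1, 119.4]
tcp_rot: [179.7, -0.4, 12.3]
contact_force: [0.0, -0.0, -1.0]
grip_width: 0.461
t 11.1 pos [ 653.4 -179.1  119.4] rpy [179.7  -0.4  12.3] F [ 0. -0. -1.] grip 0.461
TURN [0.3, -0.4, 0.4] TRAVEL [-0.2006, -0.0556, 0.0077]
```

View pics/f3.png

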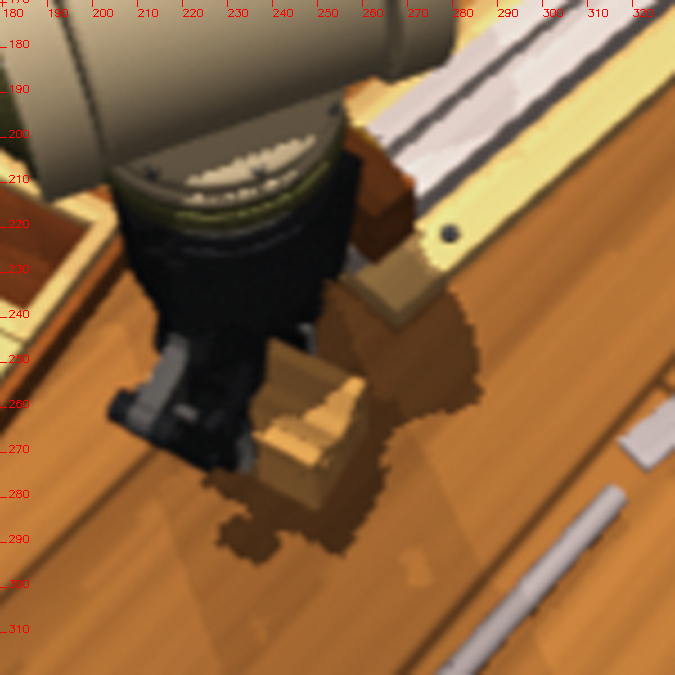

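```bash
python3 -m handwheel '[{"turn":[0,0,0.4],"travel":[-0.03,-0.008,0],"grip":1},{"turn":[0,0,0.4],"travel":[-0.075,-0.021,0],"grip":1},{"turn":[0,0,0.4],"travel":[-0.12,-0.033,0],"grip":1},{"turn":[0,0,0.4],"travel":[-0.165,-0.045,0],"grip":1},{"turn":[0,0,0.4],"travel":[-0.2,-0.056,0],"grip":1}]'; python3 -m handwheel '[{"turn":[0,0,0],"travel":[0,0,0.0],"grip":1},{"turn":[0,0,0],"travel":[0,0,0],"grip":1},{"turn":[0,0,0],"travel":[0,0,0],"grip":1}]';python3 g.py 446 -167.4 33 11.9
```

```text
time: 11.7
eef_pos: [441.2, -165.1, 112.8]
tcp_rot: [-179.9, 0.2, 11.9]
contact_force: [0.6, -1.3, -1.0]
grip_width: 0.462
time: 12.0
eef_pos: [444.9, -166.3, 113.6]
tcp_rot: [-180.0, 0.0, 11.9]
contact_force: [0.6, -0.6, -0.9]
grip_width: 0.462
t 12.0 pos [ 444.9 -166.3  113.6] rpy [-180.     0.    11.9] F [ 0.6 -0.6 -0.9] grip 0.462
TURN [-0.0, 0.0, -0.0] TRAVEL [0.0008, 0.0013, 0.0806]
```

```bash
python3 -m handwheel '[{"turn":[0,0,0],"travel":[0.001,0.001,0.02],"grip":1},{"turn":[0,0,0],"travel":[0.001,0.001,0.045],"grip":1},{"turn":[0,0,0],"travel":[0.001,0.001,0.06],"grip":1},{"turn":[0,0,0],"travel":[0.001,0.001,0.065],"grip":1},{"turn":[0,0,0],"travel":[0.001,0.001,0.065],"grip":1}]';python3 g.py 446 -167.4 33 11.9;  python3 - <<'E'
from h import *
for n in("scene","top"): cv2.imwrite(f"pics/{n}6.png",robot.read_camera(n)[:,:,::-1])
crop("scene","pics/scene6.png",80,150,230,300,4.5,"pics/f4.png")
E
```

```text
time: 12.5
eef_pos: [445.9, -166.9, 48.4]
tcp_rot: [-179.9, 0.0, 11.9]
contact_force: [0.7, -0.9, -0.5]
grip_width: 0.46
t 12.5 pos [ 445.9 -166.9   48.4] rpy [-179.9    0.    11.9] F [ 0.7 -0.9 -0.5] grip 0.46
TURN [-0.1, 0.0, -0.0] TRAVEL [0.0, 0.0006, 0.0154]
```

View pics/f4.png

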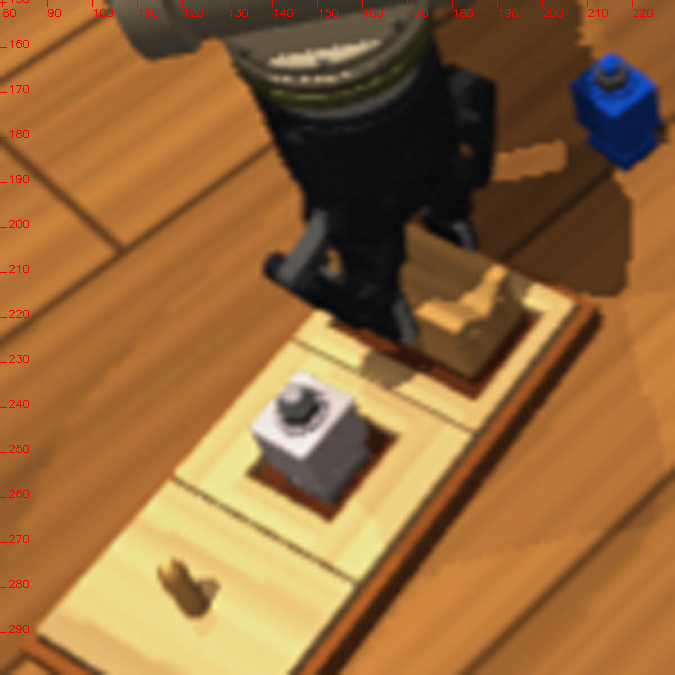

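The V-block (scene 185,220) is over the long recess and clear of the stop. I'll lower it the rest of the way.

```bash
python3 -m handwheel '[{"turn":[0,0,0],"travel":[0,0.0005,0.007],"grip":1},{"turn":[0,0,0],"travel":[0,0.0005,0.012],"grip":1},{"turn":[0,0,0],"travel":[0,0.0005,0.014],"grip":1},{"turn":[0,0,0],"travel":[0,0.0005,0.0145],"grip":1}]'; python3 -m handwheel '[{"turn":[0,0,0],"travel":[0,0,0.001],"grip":1},{"turn":[0,0,0],"travel":[0,0,0.001],"grip":1}]'
```

```text
time: 13.0
eef_pos: [445.5, -167.3, 34.3]
tcp_rot: [-180.0, 0.0, 11.9]
contact_force: [0.6, 0.2, -1.2]
grip_width: 0.462
time: 13.2
eef_pos: [445.6, -167.4, 33.5]
tcp_rot: [-180.0, 0.0, 11.9]
contact_force: [-0.1, -0.0, -0.3]
grip_width: 0.462
```

```bash
python3 -m handwheel '[{"turn":[0,0,0],"travel":[0,0,0.001],"grip":1},{"turn":[0,0,0],"travel":[0,0,0.001],"grip":0.45},{"turn":[0,0,0],"travel":[0,0,0.001],"grip":0.35},{"turn":[0,0,0],"travel":[0,0,0.001],"grip":0.35},{"turn":[0,0,0],"travel":[0,0,0.001],"grip":0.35}]'; python3 -m handwheel '[{"turn":[0,0,0],"travel":[0,0,-0.005],"grip":0.35},{"turn":[0,0,0],"travel":[0,0,-0.03],"grip":0.35},{"turn":[0,0,0],"travel":[0,0,-0.08],"grip":0.3},{"turn":[0,0,0],"travel":[0,0,-0.13],"grip":0.2},{"turn":[0,0,0],"travel":[0,0,-0.15],"grip":0}]';  python3 - <<'E'
from h import *
for n in("scene","top"): cv2.imwrite(f"pics/{n}7.png",robot.read_camera(n)[:,:,::-1])
crop("scene","pics/scene7.png",80,150,230,300,4.5,"pics/f5.png")
E
```

```text
time: 13.7
eef_pos: [445.6, -167.4, 32.5]
tcp_rot: [180.0, -0.0, 11.9]
contact_force: [0.9, 0.5, -0.7]
grip_width: 0.649
time: 14.2
eef_pos: [446.6, -168.0, 187.2]
tcp_rot: [179.7, -0.3, 11.9]
contact_force: [0.5, -0.0, -0.5]
grip_width: 0.944
```

View pics/f5.png

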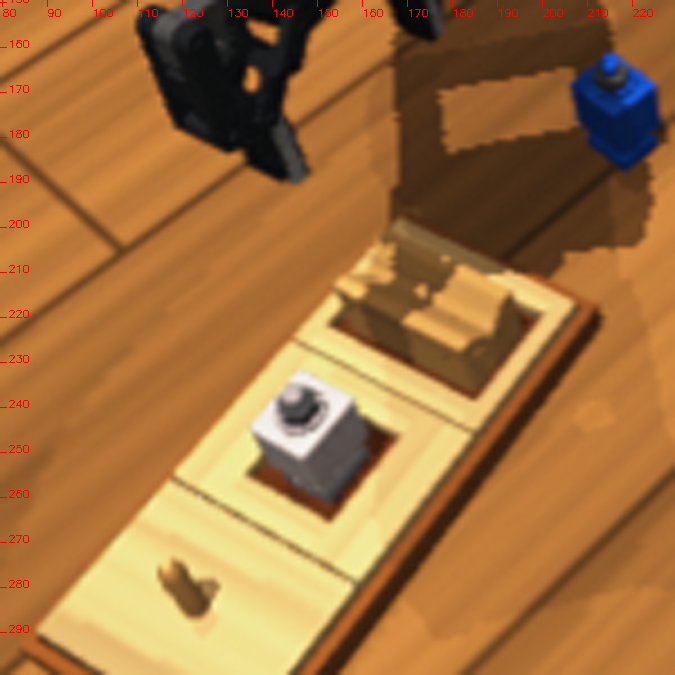

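The V-block lies groove up in the long recess at scene (185,218), and the stop is undisturbed. Now the large collar.

```bash
python3 g.py 514 377.8 120 101.9
```

```text
t 14.3 pos [ 446.6 -168.   185.8] rpy [179.7  -0.3  11.9] F [-0.4 -0.1 -0.2] grip 1.002
TURN [0.4, 0.0, -90.0] TRAVEL [0.178, -0.5206, 0.064]
```

```bash
python3 -m handwheel '[{"turn":[0,0,-90],"travel":[0.178,-0.52,0],"grip":0},{"turn":[0,0,-90],"travel":[0.178,-0.52,0],"grip":0},{"turn":[0,0,-90],"travel":[0.178,-0.52,0],"grip":0},{"turn":[0,0,-90],"travel":[0.178,-0.52,0],"grip":0},{"turn":[0,0,-90],"travel":[0.178,-0.52,0],"grip":0}]'; python3 g.py 514 377.8 120 101.9
```

```text
time: 14.8
eef_pos: [475.5, 82.7, 181.5]
tcp_rot: [-179.9, 0.1, 55.2]
contact_force: [0.8, 0.2, -0.3]
grip_width: 0.999
t 14.8 pos [475.5  82.7 181.5] rpy [-1.799e+02  1.000e-01  5.520e+01] F [ 0.8  0.2 -0.3] grip 0.999
TURN [-0.1, 0.0, -46.7] TRAVEL [0.2643, -0.1368, 0.0614]
```

```bash
python3 -m handwheel '[{"turn":[0,0,-46.7],"travel":[0.264,-0.137,0],"grip":0},{"turn":[0,0,-46.7],"travel":[0.264,-0.137,0],"grip":0},{"turn":[0,0,-46.7],"travel":[0.264,-0.137,0],"grip":0},{"turn":[0,0,-46.7],"travel":[0.264,-0.137,0.02],"grip":0},{"turn":[0,0,-46.7],"travel":[0.264,-0.137,0.04],"grip":0}]'; python3 g.py 514 377.8 80 101.9
```

```text
time: 15.3
eef_pos: [509.3, 327.7, 159.1]
tcp_rot: [180.0, -0.0, 98.2]
contact_force: [0.7, -0.0, 0.0]
grip_width: 0.999
t 15.3 pos [509.3 327.7 159.1] rpy [180.   -0.   98.2] F [ 0.7 -0.   0. ] grip 0.999
TURN [0.0, -0.0, -3.7] TRAVEL [0.0489, 0.0117, 0.0792]
```

```bash
python3 -m handwheel '[{"turn":[0,0,-4],"travel":[0.0,0,0.0],"grip":0},{"turn":[0,0,-4],"travel":[0,0,0],"grip":0}]'; python3 g.py 514 377.8 80 101.9
```

```text
time: 15.5
eef_pos: [508.5, 326.1, 157.6]
tcp_rot: [-179.8, 0.0, 102.0]
contact_force: [1.2, -0.4, -0.4]
grip_width: 0.995
t 15.5 pos [508.5 326.1 157.6] rpy [-179.8    0.   102. ] F [ 1.2 -0.4 -0.4] grip 0.995
TURN [-0.2, 0.0, 0.1] TRAVEL [0.0494, 0.0164, 0.0775]
```

```bash
python3 -m handwheel '[{"turn":[0,0,0],"travel":[0.03,0.01,0.0],"grip":0},{"turn":[0,0,0],"travel":[0.049,0.016,0.03],"grip":0},{"turn":[0,0,0],"travel":[0.049,0.016,0.06],"grip":0},{"turn":[0,0,0],"travel":[0.049,0.016,0.09],"grip":0},{"turn":[0,0,0],"travel":[0.049,0.016,0.09],"grip":0}]';python3 -m handwheel '[{"turn":[0,0,0],"travel":[0,0,0],"grip":0},{"turn":[0,0,0],"travel":[0,0,0],"grip":0}]'; python3 g.py 514 377.8 3 101.9
python3 - <<'E'
from h import *
for n in("scene","top"): cv2.imwrite(f"pics/{n}8.png",robot.read_camera(n)[:,:,::-1])
crop("scene","pics/scene8.png",260,40,400,160,5,"pics/f6.png")
E
```

```text
time: 16.0
eef_pos: [513.2, 374.7, 65.7]
tcp_rot: [-179.5, 0.1, 101.6]
contact_force: [0.6, -0.7, 0.0]
grip_width: 0.996
time: 16.2
eef_pos: [516.0, 376.5, 71.7]
tcp_rot: [179.8, -0.0, 101.7]
contact_force: [-0.2, -0.6, -0.0]
grip_width: 0.999
t 16.2 pos [516.  376.5  71.7] rpy [179.8  -0.  101.7] F [-0.2 -0.6 -0. ] grip 0.999
TURN [0.2, -0.0, -0.2] TRAVEL [0.0016, -0.0019, 0.0687]
```

View pics/f6.png

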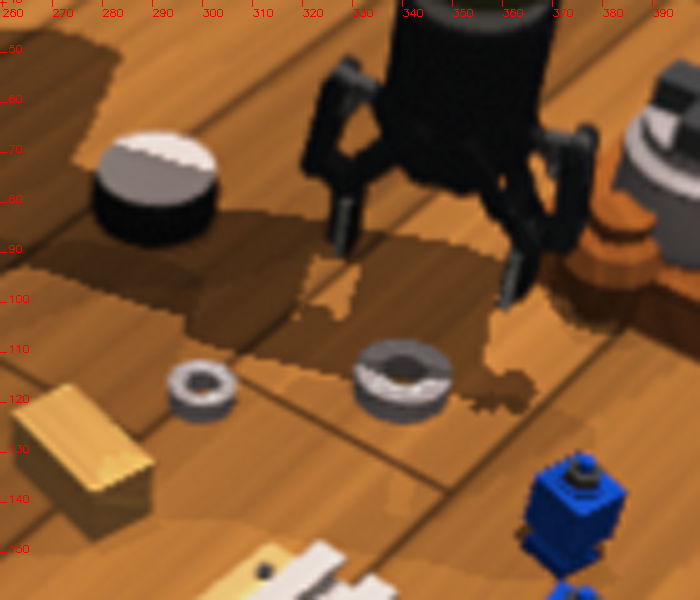

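The large collar is at scene (340,117), where I measured it, between the open fingers. I'll descend.

```bash
python3 -m handwheel '[{"turn":[0,0,0],"travel":[0.0015,-0.002,0.025],"grip":0},{"turn":[0,0,0],"travel":[0.0015,-0.002,0.045],"grip":0},{"turn":[0,0,0],"travel":[0.0015,-0.002,0.056],"grip":0},{"turn":[0,0,0],"travel":[0.0015,-0.002,0.06],"grip":0},{"turn":[0,0,0],"travel":[0.0015,-0.002,0.06],"grip":0}]'; python3 g.py 514 377.8 3 101.9
```

```text
time: 16.8
eef_pos: [513.0, 377.7, 10.1]
tcp_rot: [180.0, -0.0, 101.8]
contact_force: [-0.4, 0.7, 0.7]
grip_width: 0.995
t 16.8 pos [513.  377.7  10.1] rpy [180.   -0.  101.8] F [-0.4  0.7  0.7] grip 0.995
TURN [0.0, -0.0, -0.1] TRAVEL [-0.0001, 0.001, 0.0071]
```

```bash
python3 -m handwheel '[{"turn":[0,0,0],"travel":[0,0.001,0.004],"grip":0.0},{"turn":[0,0,0],"travel":[0,0.001,0.007],"grip":0},{"turn":[0,0,0],"travel":[0,0.001,0.007],"grip":0}]' 50; python3 -m handwheel '[{"turn":[0,0,0],"travel":[0,0,0],"grip":0.3},{"turn":[0,0,0],"travel":[0,0,0],"grip":1},{"turn":[0,0,0],"travel":[0,0,0],"grip":1},{"turn":[0,0,0],"travel":[0,0,0],"grip":1},{"turn":[0,0,0],"travel":[0,0,0],"grip":1}]' 50; python3 g.py 514 377.8 3 101.9
```

```text
time: 17.1
eef_pos: [513.7, 377.8, 2.6]
tcp_rot: [-180.0, 0.0, 101.8]
contact_force: [-0.8, -0.6, 0.5]
grip_width: 1.004
time: 17.6
eef_pos: [513.9, 377.9, 3.5]
tcp_rot: [180.0, -0.0, 101.8]
contact_force: [-1.3, -0.5, 4.7]
grip_width: 0.609
t 17.6 pos [513.9 377.9   3.5] rpy [180.   -0.  101.8] F [-1.3 -0.5  4.7] grip 0.609
TURN [0.0, -0.0, -0.1] TRAVEL [-0.0001, 0.0001, 0.0005]
```

```bash
python3 -m handwheel '[{"turn":[0,0,0],"travel":[0,0,-0.01],"grip":1},{"turn":[0,0,0],"travel":[0,0,-0.03],"grip":1},{"turn":[0,0,0],"travel":[0,0,-0.07],"grip":1},{"turn":[0,0,0],"travel":[0,0,-0.115],"grip":1},{"turn":[0,0,0],"travel":[0,0,-0.15],"grip":1}]' ; python3 g.py 481.2 -335.7 150 101.9
python3 - <<'E'
from h import *
for n in("scene","top"): cv2.imwrite(f"pics/{n}9.png",robot.read_camera(n)[:,:,::-1])
crop("scene","pics/scene9.png",260,0,400,120,5,"pics/f7.png")
E
```

```text
time: 18.1
eef_pos: [513.9, 377.9, 155.8]
tcp_rot: [179.9, -0.0, 101.8]
contact_force: [0.7, 0.1, -2.2]
grip_width: 0.61
t 18.1 pos [513.9 377.9 155.8] rpy [179.9  -0.  101.8] F [ 0.7  0.1 -2.2] grip 0.61
TURN [0.1, -0.0, -0.1] TRAVEL [-0.6918, -0.1781, 0.0051]
```

View pics/f7.png

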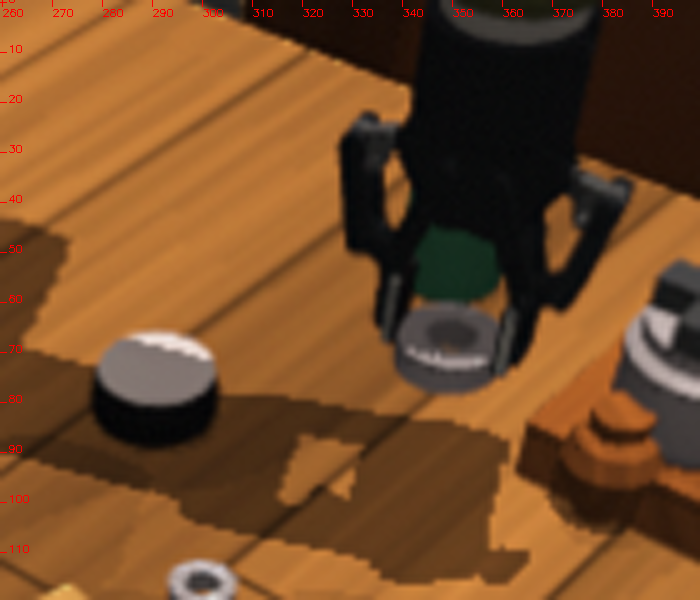

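The collar is held level at scene (349,70). I'll carry it to the post.

```bash
python3 -m handwheel '[{"turn":[0,0,0],"travel":[-0.02,-0.005,0],"grip":1},{"turn":[0,0,0],"travel":[-0.06,-0.015,0],"grip":1},{"turn":[0,0,0],"travel":[-0.105,-0.027,0],"grip":1},{"turn":[0,0,0],"travel":[-0.15,-0.039,0],"grip":1},{"turn":[0,0,0],"travel":[-0.195,-0.05,0],"grip":1}]' ; python3 g.py 481.2 -335.7 150 101.9
```

```text
time: 18.7
eef_pos: [503.7, 175.1, 152.0]
tcp_rot: [-179.9, -0.0, 101.8]
contact_force: [1.5, -0.9, -1.7]
grip_width: 0.606
t 18.7 pos [503.7 175.1 152. ] rpy [-179.9   -0.   101.8] F [ 1.5 -0.9 -1.7] grip 0.606
TURN [-0.1, -0.0, -0.1] TRAVEL [-0.4953, -0.1268, 0.0022]
```

```bash
python3 -m handwheel '[{"turn":[0,0,0],"travel":[-0.045,-0.012,0],"grip":1},{"turn":[0,0,0],"travel":[-0.09,-0.024,0],"grip":1},{"turn":[0,0,0],"travel":[-0.135,-0.036,0],"grip":1},{"turn":[0,0,0],"travel":[-0.18,-0.047,0],"grip":1},{"turn":[0,0,0],"travel":[-0.225,-0.058,0],"grip":1}]' ; python3 g.py 481.2 -335.7 150 101.9
```

```text
time: 19.2
eef_pos: [493.1, -57.0, 152.2]
tcp_rot: [-179.9, -0.0, 101.8]
contact_force: [1.4, -0.5, -2.3]
grip_width: 0.607
t 19.2 pos [493.1 -57.  152.2] rpy [-179.9   -0.   101.8] F [ 1.4 -0.5 -2.3] grip 0.607
TURN [-0.1, -0.0, -0.1] TRAVEL [-0.2703, -0.0687, 0.0021]
```

```bash
python3 -m handwheel '[{"turn":[0,0,0],"travel":[-0.045,-0.012,0],"grip":1},{"turn":[0,0,0],"travel":[-0.09,-0.024,0],"grip":1},{"turn":[0,0,0],"travel":[-0.135,-0.036,0],"grip":1},{"turn":[0,0,0],"travel":[-0.18,-0.047,0],"grip":1},{"turn":[0,0,0],"travel":[-0.22,-0.057,0],"grip":1}]' ;  python3 -m handwheel '[{"turn":[0,0,0],"travel":[-0.02,-0.005,0],"grip":1},{"turn":[0,0,0],"travel":[-0.03,-0.008,0],"grip":1},{"turn":[0,0,0],"travel":[-0.04,-0.011,0],"grip":1},{"turn":[0,0,0],"travel":[-0.046,-0.012,0],"grip":1},{"turn":[0,0,0],"travel":[-0.046,-0.012,0],"grip":1}]' ;python3 g.py 481.2 -335.7 150 101.9
```

```text
time: 19.7
eef_pos: [482.4, -284.4, 152.0]
tcp_rot: [-180.0, -0.1, 101.8]
contact_force: [0.7, -0.3, -2.6]
grip_width: 0.611
time: 20.2
eef_pos: [481.2, -329.5, 152.7]
tcp_rot: [180.0, -0.0, 101.8]
contact_force: [-0.0, -1.7, -1.4]
grip_width: 0.606
t 20.2 pos [ 481.2 -329.5  152.7] rpy [180.   -0.  101.8] F [-0.  -1.7 -1.4] grip 0.606
TURN [0.0, -0.0, -0.1] TRAVEL [-0.0061, -0.0012, 0.0027]
```

```bash
python3 -m handwheel '[{"turn":[0,0,0],"travel":[-0.006,-0.001,0.01],"grip":1},{"turn":[0,0,0],"travel":[-0.006,-0.001,0.03],"grip":1},{"turn":[0,0,0],"travel":[-0.006,-0.001,0.05],"grip":1},{"turn":[0,0,0],"travel":[-0.006,-0.001,0.065],"grip":1},{"turn":[0,0,0],"travel":[-0.006,-0.001,0.065],"grip":1}]' ; python3 -m handwheel '[{"turn":[0,0,0],"travel":[0,0,0],"grip":1},{"turn":[0,0,0],"travel":[0,0,0],"grip":1},{"turn":[0,0,0],"travel":[0,0,0],"grip":1}]' ;python3 g.py 481.2 -335.7 31.5 101.9
python3 - <<'E'
from h import *
for n in("scene","top"): cv2.imwrite(f"pics/{n}10.png",robot.read_camera(n)[:,:,::-1])
crop("scene","pics/scene10.png",70,200,190,320,6,"pics/f8.png")
crop("top","pics/top10.png",340,170,440,250,6,"pics/f9.png")
E
```

```text
time: 20.7
eef_pos: [480.4, -334.6, 85.3]
tcp_rot: [-179.9, -0.2, 101.9]
contact_force: [-0.6, -0.0, -2.7]
grip_width: 0.605
time: 21.0
eef_pos: [481.5, -336.1, 88.5]
tcp_rot: [180.0, 0.1, 101.8]
contact_force: [-0.2, -0.7, -2.1]
grip_width: 0.605
t 21.0 pos [ 481.5 -336.1   88.5] rpy [1.800e+02 1.000e-01 1.018e+02] F [-0.2 -0.7 -2.1] grip 0.605
TURN [0.0, 0.1, -0.1] TRAVEL [0.0005, -0.0002, 0.057]
```

View pics/f8.png

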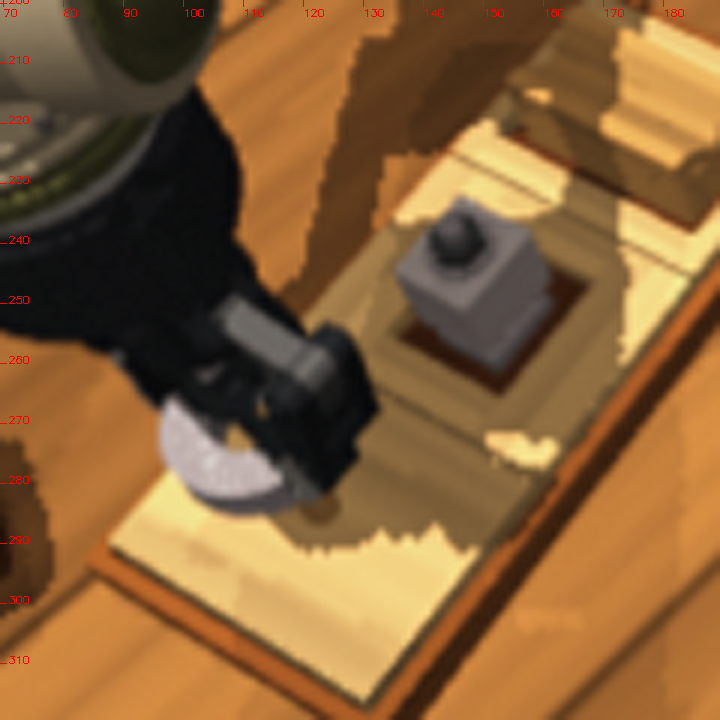

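View pics/f9.png

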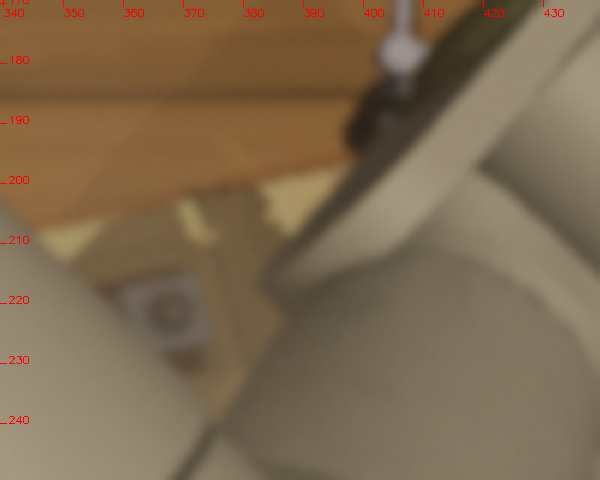

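Run:
```python
from h import *
im=cv2.imread("pics/scene10.png")[200:320,70:190]; k=6; im=cv2.resize(im,None,fx=k,fy=k,interpolation=cv2.INTER_CUBIC)
a=np.linspace(0,2*np.pi,60)
for r,z,c in((27,101,(0,255,0)),(13,101,(0,255,0)),(6,70,(255,0,0)),(27,85,(0,255,255))):
    p=proj("scene",np.c_[481.4+r*np.cos(a),-336+r*np.sin(a),0*a+z]); q=((p-[70,200]+.5)*k).astype(np.int32)
    cv2.polylines(im,[q],True,c,1)
cv2.imwrite("pics/f10.png",im)
```

```text
(no output)
```

View pics/f10.png

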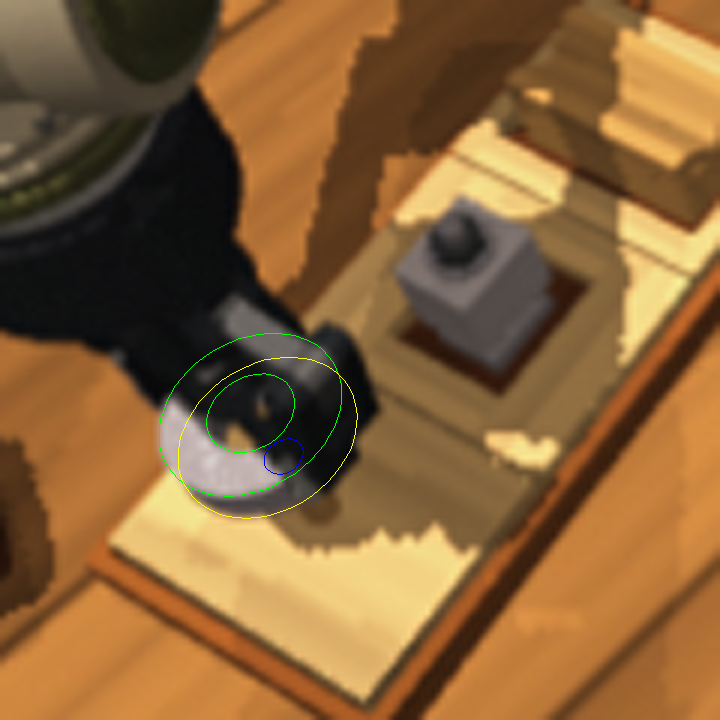

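The overlay of the predicted ring matches the picture to within a pixel, and the post estimate also matched earlier. I'll lower it.

```bash
python3 -m handwheel '[{"turn":[0,0,0],"travel":[0,0,0.01],"grip":1},{"turn":[0,0,0],"travel":[0,0,0.02],"grip":1},{"turn":[0,0,0],"travel":[0,0,0.028],"grip":1},{"turn":[0,0,0],"travel":[0,0,0.034],"grip":1},{"turn":[0,0,0],"travel":[0,0,0.034],"grip":1}]';python3 g.py 481.2 -335.7 31.5 101.9
```

```text
time: 21.6
eef_pos: [480.8, -335.6, 52.5]
tcp_rot: [-179.9, -0.1, 101.8]
contact_force: [-0.7, 0.7, -2.4]
grip_width: 0.606
t 21.6 pos [ 480.8 -335.6   52.5] rpy [-1.799e+02 -1.000e-01  1.018e+02] F [-0.7  0.7 -2.4] grip 0.606
TURN [-0.1, -0.1, -0.1] TRAVEL [-0.0002, 0.0004, 0.021]
```

```bash
python3 -m handwheel '[{"turn":[0,0,0],"travel":[0,0,0.008],"grip":1},{"turn":[0,0,0],"travel":[0,0,0.014],"grip":1},{"turn":[0,0,0],"travel":[0,0,0.018],"grip":1},{"turn":[0,0,0],"travel":[0,0,0.02],"grip":1},{"turn":[0,0,0],"travel":[0,0,0.021],"grip":1}]';python3 g.py 481.2 -335.7 31.5 101.9
```

```text
time: 22.1
eef_pos: [481.2, -335.9, 32.5]
tcp_rot: [-180.0, -0.0, 101.8]
contact_force: [-0.3, 0.0, -2.2]
grip_width: 0.611
t 22.1 pos [ 481.2 -335.9   32.5] rpy [-180.    -0.   101.8] F [-0.3  0.  -2.2] grip 0.611
TURN [-0.0, -0.0, -0.1] TRAVEL [0.0002, 0.0001, 0.001]
```

```bash
python3 -m handwheel '[{"turn":[0,0,0],"travel":[0,0,0.0005],"grip":1},{"turn":[0,0,0],"travel":[0,0,0.001],"grip":1}]';python3 -m handwheel '[{"turn":[0,0,0],"travel":[0,0,0.0005],"grip":1},{"turn":[0,0,0],"travel":[0,0,0.0005],"grip":1}]'
```

```text
time: 22.3
eef_pos: [481.3, -336.0, 31.9]
tcp_rot: [180.0, 0.0, 101.8]
contact_force: [-0.8, 0.4, -1.8]
grip_width: 0.605
time: 22.5
eef_pos: [481.3, -336.0, 31.5]
tcp_rot: [180.0, 0.0, 101.8]
contact_force: [-0.0, 0.3, 1.6]
grip_width: 0.606
```

Touchdown. I'll release it and go up.

```bash
python3 -m handwheel '[{"turn":[0,0,0],"travel":[0,0,0],"grip":0.3},{"turn":[0,0,0],"travel":[0,0,0],"grip":0.1},{"turn":[0,0,0],"travel":[0,0,0],"grip":0},{"turn":[0,0,0],"travel":[0,0,0],"grip":0},{"turn":[0,0,0],"travel":[0,0,0],"grip":0}]';python3 -m handwheel '[{"turn":[0,0,0],"travel":[0,0,-0.01],"grip":0},{"turn":[0,0,0],"travel":[0,0,-0.04],"grip":0},{"turn":[0,0,0],"travel":[0,0,-0.09],"grip":0},{"turn":[0,0,0],"travel":[0,0,-0.13],"grip":0},{"turn":[0,0,0],"travel":[0,0,-0.15],"grip":0}]'; python3 g.py 432 298.4 120 101.9
python3 - <<'E'
from h import *
for n in("scene","top"): cv2.imwrite(f"pics/{n}11.png",robot.read_camera(n)[:,:,::-1])
crop("scene","pics/scene11.png",70,200,190,320,6,"pics/f11.png")
E
```

```text
time: 23.0
eef_pos: [481.2, -336.0, 31.2]
tcp_rot: [180.0, 0.0, 101.8]
contact_force: [0.8, -0.2, -0.1]
grip_width: 0.999
time: 23.5
eef_pos: [481.9, -336.5, 186.0]
tcp_rot: [179.8, 0.3, 101.8]
contact_force: [0.1, 0.3, -1.1]
grip_width: 1.004
t 23.5 pos [ 481.9 -336.5  186. ] rpy [179.8   0.3 101.8] F [ 0.1  0.3 -1.1] grip 1.004
TURN [0.2, 0.3, -0.1] TRAVEL [0.632, 0.081, 0.0629]
```

View pics/f11.png

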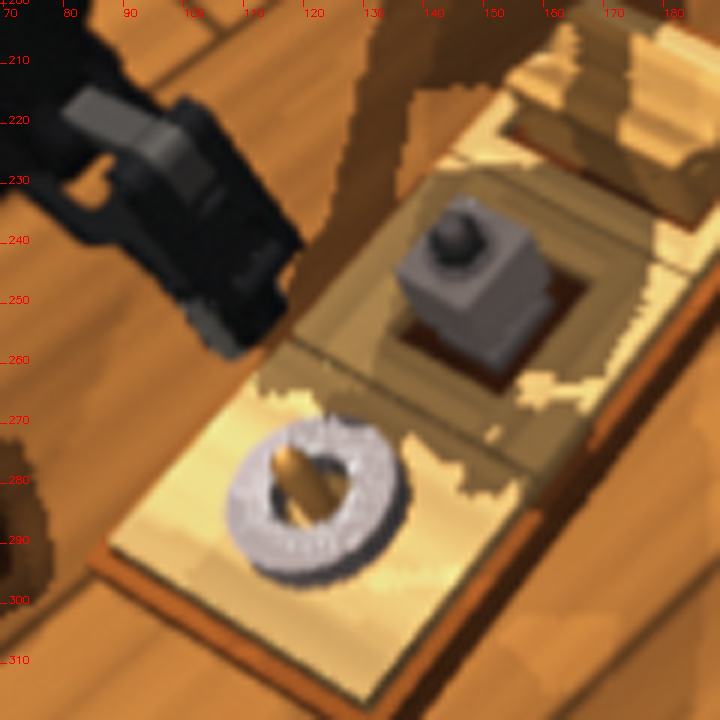

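The large collar lies flat, threaded on the post at scene (122,283). Now the small collar.

```bash
python3 -m handwheel '[{"turn":[0,0,0],"travel":[0.632,0.081,0],"grip":0},{"turn":[0,0,0],"travel":[0.632,0.081,0],"grip":0},{"turn":[0,0,0],"travel":[0.632,0.081,0],"grip":0},{"turn":[0,0,0],"travel":[0.632,0.081,0],"grip":0},{"turn":[0,0,0],"travel":[0.632,0.081,0],"grip":0}]';python3 g.py 432 298.4 120 101.9
```

```text
time: 24.1
eef_pos: [460.5, -84.7, 180.6]
tcp_rot: [-179.9, -0.1, 101.8]
contact_force: [1.1, 0.1, -0.7]
grip_width: 1.002
t 24.1 pos [460.5 -84.7 180.6] rpy [-1.799e+02 -1.000e-01  1.018e+02] F [ 1.1  0.1 -0.7] grip 1.002
TURN [-0.1, -0.1, -0.1] TRAVEL [0.3808, 0.0504, 0.0609]
```

```bash
python3 -m handwheel '[{"turn":[0,0,0],"travel":[0.382,0.049,0.05],"grip":0},{"turn":[0,0,0],"travel":[0.382,0.049,0.05],"grip":0},{"turn":[0,0,0],"travel":[0.382,0.049,0.05],"grip":0},{"turn":[0,0,0],"travel":[0.382,0.049,0.05],"grip":0},{"turn":[0,0,0],"travel":[0.382,0.049,0.05],"grip":0}]';python3 g.py 432 298.4 120 101.9
```

```text
time: 24.6
eef_pos: [441.1, 162.3, 148.3]
tcp_rot: [-179.9, -0.0, 101.8]
contact_force: [1.1, -0.7, -0.1]
grip_width: 0.999
t 24.6 pos [441.1 162.3 148.3] rpy [-179.9   -0.   101.8] F [ 1.1 -0.7 -0.1] grip 0.999
TURN [-0.1, -0.0, -0.1] TRAVEL [0.135, 0.019, 0.0282]
```

```bash
python3 -m handwheel '[{"turn":[0,0,0],"travel":[0.045,0.006,0.0],"grip":0},{"turn":[0,0,0],"travel":[0.09,0.013,0.01],"grip":0},{"turn":[0,0,0],"travel":[0.12,0.017,0.03],"grip":0},{"turn":[0,0,0],"travel":[0.135,0.019,0.06],"grip":0},{"turn":[0,0,0],"travel":[0.135,0.019,0.075],"grip":0}]';python3 -m handwheel '[{"turn":[0,0,0],"travel":[0,0,0],"grip":0},{"turn":[0,0,0],"travel":[0,0,0],"grip":0},{"turn":[0,0,0],"travel":[0,0,0],"grip":0}]';python3 g.py 432 298.4 3 101.9
python3 - <<'E'
from h import *
for n in("scene","top"): cv2.imwrite(f"pics/{n}12.png",robot.read_camera(n)[:,:,::-1])
crop("scene","pics/scene12.png",230,40,370,160,5,"pics/f12.png")
E
```

```text
time: 25.1
eef_pos: [431.2, 297.9, 71.3]
tcp_rot: [-179.8, 0.0, 102.0]
contact_force: [1.0, -0.2, 0.7]
grip_width: 0.995
time: 25.4
eef_pos: [433.5, 296.3, 74.9]
tcp_rot: [179.9, -0.0, 101.8]
contact_force: [-0.2, 1.4, -0.1]
grip_width: 1.002
t 25.4 pos [433.5 296.3  74.9] rpy [179.9  -0.  101.8] F [-0.2  1.4 -0.1] grip 1.002
TURN [0.1, -0.0, -0.1] TRAVEL [0.0024, -0.0012, 0.0719]
```

View pics/f12.png

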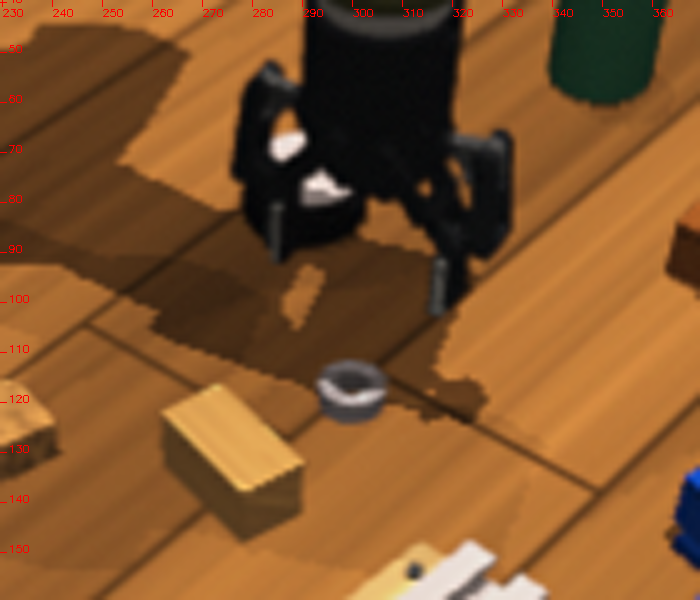

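The small collar (scene 300,117) is undisturbed, and the fingers are clear of the blank. I'll descend and grip.

```bash
python3 -m handwheel '[{"turn":[0,0,0],"travel":[0.002,-0.001,0.025],"grip":0},{"turn":[0,0,0],"travel":[0.002,-0.001,0.045],"grip":0},{"turn":[0,0,0],"travel":[0.002,-0.001,0.058],"grip":0.2},{"turn":[0,0,0],"travel":[0.002,-0.001,0.063],"grip":0.2},{"turn":[0,0,0],"travel":[0.002,-0.001,0.063],"grip":0.2}]'; python3 g.py 432 298.4 3 101.9
```

```text
time: 26.0
eef_pos: [431.7, 298.1, 11.1]
tcp_rot: [-180.0, 0.0, 101.8]
contact_force: [0.4, 0.1, -0.1]
grip_width: 0.797
t 26.0 pos [431.7 298.1  11.1] rpy [-180.     0.   101.8] F [ 0.4  0.1 -0.1] grip 0.797
TURN [-0.0, 0.0, -0.1] TRAVEL [0.0002, 0.0003, 0.0081]
```

```bash
python3 -m handwheel '[{"turn":[0,0,0],"travel":[0,0,0.004],"grip":0.2},{"turn":[0,0,0],"travel":[0,0,0.008],"grip":0.2},{"turn":[0,0,0],"travel":[0,0,0.008],"grip":0.2}]'; python3 -m handwheel '[{"turn":[0,0,0],"travel":[0,0,0],"grip":0.4},{"turn":[0,0,0],"travel":[0,0,0],"grip":1},{"turn":[0,0,0],"travel":[0,0,0],"grip":1},{"turn":[0,0,0],"travel":[0,0,0],"grip":1},{"turn":[0,0,0],"travel":[0,0,0],"grip":1}]' 40; python3 g.py 432 298.4 3 101.9
```

```text
time: 26.3
eef_pos: [431.6, 298.2, 2.9]
tcp_rot: [-180.0, 0.0, 101.8]
contact_force: [-0.4, -0.9, -0.3]
grip_width: 0.797
time: 26.8
eef_pos: [431.7, 298.3, 3.6]
tcp_rot: [180.0, -0.0, 101.8]
contact_force: [-2.0, -1.2, 5.7]
grip_width: 0.427
t 26.8 pos [431.7 298.3   3.6] rpy [180.   -0.  101.8] F [-2.  -1.2  5.7] grip 0.427
TURN [0.0, -0.0, -0.1] TRAVEL [0.0001, 0.0003, 0.0006]
```

```bash
python3 -m handwheel '[{"turn":[0,0,0],"travel":[0,0,-0.01],"grip":1},{"turn":[0,0,0],"travel":[0,0,-0.03],"grip":1},{"turn":[0,0,0],"travel":[0,0,-0.07],"grip":1},{"turn":[0,0,0],"travel":[0,0,-0.115],"grip":1},{"turn":[0,0,0],"travel":[0,0,-0.15],"grip":1}]' ; python3 g.py 481.2 -335.9 150 101.9
python3 - <<'E'
from h import *
for n in("scene","top"): cv2.imwrite(f"pics/{n}13.png",robot.read_camera(n)[:,:,::-1])
crop("scene","pics/scene13.png",230,20,370,140,5,"pics/f13.png")
E
```

```text
time: 27.3
eef_pos: [431.7, 298.3, 156.1]
tcp_rot: [179.9, -0.0, 101.8]
contact_force: [0.6, 0.1, -0.9]
grip_width: 0.424
t 27.3 pos [431.7 298.3 156.1] rpy [179.9  -0.  101.8] F [ 0.6  0.1 -0.9] grip 0.424
TURN [0.1, -0.0, -0.1] TRAVEL [-0.6309, -0.0815, 0.0057]
```

View pics/f13.png

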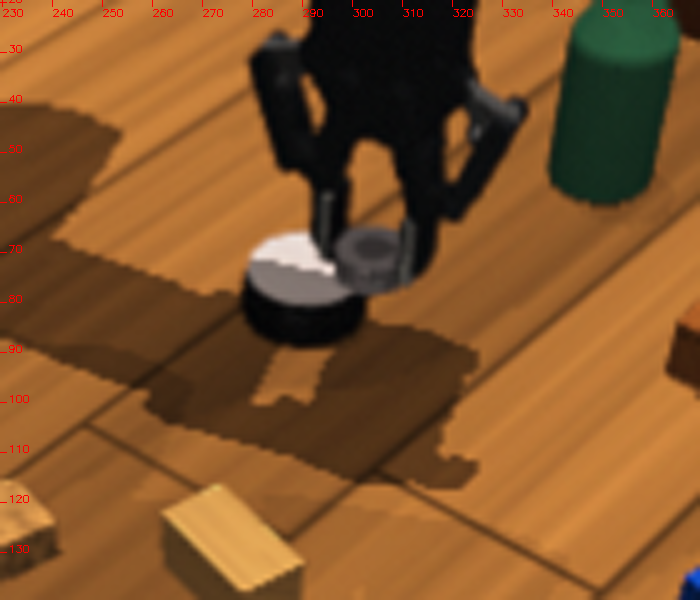

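The small collar is held level at scene (304,70). I'll carry it over.

```bash
python3 -m handwheel '[{"turn":[0,0,0],"travel":[-0.02,-0.003,0],"grip":1},{"turn":[0,0,0],"travel":[-0.06,-0.008,0],"grip":1},{"turn":[0,0,0],"travel":[-0.105,-0.014,0],"grip":1},{"turn":[0,0,0],"travel":[-0.15,-0.019,0],"grip":1},{"turn":[0,0,0],"travel":[-0.195,-0.025,0],"grip":1}]'; python3 -m handwheel '[{"turn":[0,0,0],"travel":[-0.045,-0.006,0],"grip":1},{"turn":[0,0,0],"travel":[-0.09,-0.012,0],"grip":1},{"turn":[0,0,0],"travel":[-0.135,-0.018,0],"grip":1},{"turn":[0,0,0],"travel":[-0.18,-0.023,0],"grip":1},{"turn":[0,0,0],"travel":[-0.225,-0.029,0],"grip":1}]' ; python3 g.py 481.2 -335.9 150 101.9
```

```text
time: 27.9
eef_pos: [446.5, 100.6, 152.6]
tcp_rot: [-180.0, -0.0, 101.8]
contact_force: [1.5, -0.5, -0.6]
grip_width: 0.421
time: 28.4
eef_pos: [464.2, -125.6, 152.6]
tcp_rot: [-180.0, -0.0, 101.8]
contact_force: [2.3, 0.4, -0.8]
grip_width: 0.421
t 28.4 pos [ 464.2 -125.6  152.6] rpy [-180.    -0.   101.8] F [ 2.3  0.4 -0.8] grip 0.421
TURN [-0.0, -0.0, -0.1] TRAVEL [-0.2093, -0.0264, 0.0025]
```

```bash
python3 -m handwheel '[{"turn":[0,0,0],"travel":[-0.045,-0.006,0],"grip":1},{"turn":[0,0,0],"travel":[-0.09,-0.012,0],"grip":1},{"turn":[0,0,0],"travel":[-0.13,-0.017,0],"grip":1},{"turn":[0,0,0],"travel":[-0.165,-0.021,0],"grip":1},{"turn":[0,0,0],"travel":[-0.19,-0.024,0],"grip":1}]'; python3 -m handwheel '[{"turn":[0,0,0],"travel":[-0.01,-0.001,0],"grip":1},{"turn":[0,0,0],"travel":[-0.015,-0.002,0],"grip":1},{"turn":[0,0,0],"travel":[-0.015,-0.002,0],"grip":1},{"turn":[0,0,0],"travel":[-0.015,-0.002,0],"grip":1},{"turn":[0,0,0],"travel":[-0.015,-0.002,0],"grip":1}]' ; python3 g.py 481.2 -335.9 90 101.9
```

```text
time: 28.9
eef_pos: [479.7, -316.9, 152.2]
tcp_rot: [-180.0, -0.1, 101.7]
contact_force: [0.7, 0.4, -0.7]
grip_width: 0.419
time: 29.4
eef_pos: [481.4, -328.8, 153.2]
tcp_rot: [-180.0, -0.0, 101.9]
contact_force: [0.4, 0.2, -0.6]
grip_width: 0.422
t 29.4 pos [ 481.4 -328.8  153.2] rpy [-180.    -0.   101.9] F [ 0.4  0.2 -0.6] grip 0.422
TURN [-0.0, -0.0, -0.0] TRAVEL [-0.0069, -0.0016, 0.0632]
```

```bash
python3 -m handwheel '[{"turn":[0,0,0],"travel":[-0.007,-0.0015,0.01],"grip":1},{"turn":[0,0,0],"travel":[-0.007,-0.0015,0.03],"grip":1},{"turn":[0,0,0],"travel":[-0.007,-0.0015,0.05],"grip":1},{"turn":[0,0,0],"travel":[-0.007,-0.0015,0.065],"grip":1},{"turn":[0,0,0],"travel":[-0.007,-0.0015,0.065],"grip":1}]' ; python3 -m handwheel '[{"turn":[0,0,0],"travel":[0,0,0],"grip":1},{"turn":[0,0,0],"travel":[0,0,0],"grip":1},{"turn":[0,0,0],"travel":[0,0,0],"grip":1}]' ;python3 g.py 481.2 -335.9 47.5 101.9
python3 - <<'E'
from h import *
for n in("scene","top"): cv2.imwrite(f"pics/{n}14.png",robot.read_camera(n)[:,:,::-1])
o=robot.observe(); x,y,z=o["eef_pos"]
im=cv2.imread("pics/scene14.png")[200:320,70:190]; k=6; im=cv2.resize(im,None,fx=k,fy=k,interpolation=cv2.INTER_CUBIC)
a=np.linspace(0,2*np.pi,60)
for X,Y,r,zz,c in((x,y,19,z-3.5+14,(0,255,0)),(x,y,10,z+10.5,(0,255,0)),(481.2,-335.7,6,70,(255,0,0)),(481.2,-335.7,27,44,(0,255,255)),(x,y,19,z-3.5,(0,200,0))):
    p=proj("scene",np.c_[X+r*np.cos(a),Y+r*np.sin(a),0*a+zz]); q=((p-[70,200]+.5)*k).astype(np.int32)
    cv2.polylines(im,[q],True,c,1)
cv2.imwrite("pics/f14.png",im)
E
```

```text
time: 29.9
eef_pos: [480.4, -336.3, 85.5]
tcp_rot: [-179.9, -0.2, 101.8]
contact_force: [0.1, -0.2, -0.4]
grip_width: 0.423
time: 30.2
eef_pos: [481.5, -337.3, 88.8]
tcp_rot: [180.0, 0.1, 101.8]
contact_force: [1.4, -0.6, -1.0]
grip_width: 0.422
t 30.2 pos [ 481.5 -337.3   88.8] rpy [1.800e+02 1.000e-01 1.018e+02] F [ 1.4 -0.6 -1. ] grip 0.422
TURN [0.0, 0.1, -0.1] TRAVEL [0.0015, -0.0001, 0.0413]
```

View pics/f14.png

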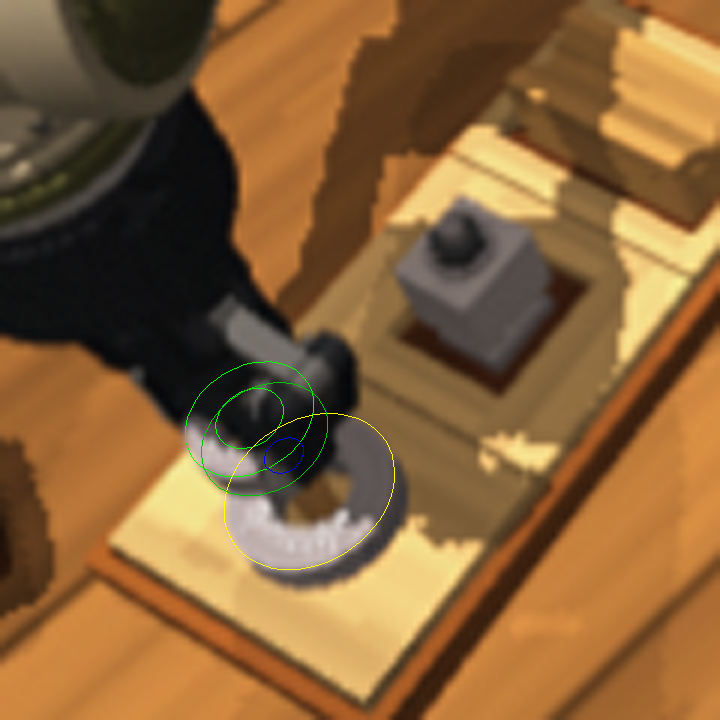

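The overlay matches. I'll correct by 1.5 mm along tool x and lower.

```bash
python3 -m handwheel '[{"turn":[0,0,0],"travel":[0.0015,0,0.005],"grip":1},{"turn":[0,0,0],"travel":[0.0015,0,0.012],"grip":1},{"turn":[0,0,0],"travel":[0.0015,0,0.018],"grip":1},{"turn":[0,0,0],"travel":[0.0015,0,0.022],"grip":1},{"turn":[0,0,0],"travel":[0.0015,0,0.022],"grip":1}]';python3 g.py 481.2 -335.9 47.5 101.9
```

```text
time: 30.8
eef_pos: [480.7, -335.4, 65.2]
tcp_rot: [-180.0, -0.1, 101.8]
contact_force: [-0.6, 0.7, -1.7]
grip_width: 0.423
t 30.8 pos [ 480.7 -335.4   65.2] rpy [-1.800e+02 -1.000e-01  1.018e+02] F [-0.6  0.7 -1.7] grip 0.423
TURN [-0.0, -0.1, -0.1] TRAVEL [-0.0006, 0.0004, 0.0177]
```

```bash
python3 -m handwheel '[{"turn":[0,0,0],"travel":[0,0,0.006],"grip":1},{"turn":[0,0,0],"travel":[0,0,0.011],"grip":1},{"turn":[0,0,0],"travel":[0,0,0.015],"grip":1},{"turn":[0,0,0],"travel":[0,0,0.017],"grip":1},{"turn":[0,0,0],"travel":[0,0,0.018],"grip":1}]';python3 g.py 481.2 -335.9 47.5 101.9
```

```text
time: 31.3
eef_pos: [480.9, -335.6, 47.8]
tcp_rot: [-180.0, -0.0, 101.8]
contact_force: [-0.1, 0.3, -0.6]
grip_width: 0.422
t 31.3 pos [ 480.9 -335.6   47.8] rpy [-180.    -0.   101.8] F [-0.1  0.3 -0.6] grip 0.422
TURN [-0.0, -0.0, -0.1] TRAVEL [-0.0004, 0.0002, 0.0003]
```

```bash
python3 -m handwheel '[{"turn":[0,0,0],"travel":[0,0,0.0005],"grip":1},{"turn":[0,0,0],"travel":[0,0,0.0005],"grip":1}]';python3 -m handwheel '[{"turn":[0,0,0],"travel":[0,0,0.0005],"grip":1},{"turn":[0,0,0],"travel":[0,0,0.0005],"grip":1}]'
```

```text
time: 31.5
eef_pos: [481.0, -335.7, 47.7]
tcp_rot: [180.0, 0.0, 101.8]
contact_force: [0.3, 0.1, 0.2]
grip_width: 0.428
time: 31.7
eef_pos: [481.0, -335.7, 47.6]
tcp_rot: [180.0, 0.0, 101.8]
contact_force: [-1.0, 1.0, 2.9]
grip_width: 0.42
```

Touchdown. I'll release, go up and move clear.

```bash
python3 -m handwheel '[{"turn":[0,0,0],"travel":[0,0,0],"grip":0.5},{"turn":[0,0,0],"travel":[0,0,0],"grip":0.2},{"turn":[0,0,0],"travel":[0,0,0],"grip":0},{"turn":[0,0,0],"travel":[0,0,0],"grip":0},{"turn":[0,0,0],"travel":[0,0,0],"grip":0}]';python3 -m handwheel '[{"turn":[0,0,0],"travel":[0,0,-0.01],"grip":0},{"turn":[0,0,0],"travel":[0,0,-0.04],"grip":0},{"turn":[0,0,0],"travel":[0,0,-0.09],"grip":0},{"turn":[0,0,0],"travel":[0,0,-0.14],"grip":0},{"turn":[0,0,0],"travel":[0,0,-0.18],"grip":0}]';python3 -m handwheel '[{"turn":[0,0,0],"travel":[-0.04,-0.04,0],"grip":0},{"turn":[0,0,0],"travel":[-0.07,-0.07,0],"grip":0},{"turn":[0,0,0],"travel":[-0.1,-0.1,0],"grip":0},{"turn":[0,0,0],"travel":[-0.12,-0.12,0],"grip":0},{"turn":[0,0,0],"travel":[-0.14,-0.14,0],"grip":0}]'
python3 - <<'E'
from h import *
for n in("scene","top"): cv2.imwrite(f"pics/{n}15.png",robot.read_camera(n)[:,:,::-1])
crop("scene","pics/scene15.png",70,190,220,330,5,"pics/g1.png")
crop("top","pics/top15.png",130,130,430,300,2.6,"pics/g2.png")
E
```

```text
time: 32.2
eef_pos: [480.9, -335.6, 46.9]
tcp_rot: [-180.0, -0.0, 101.8]
contact_force: [0.2, 0.6, -0.4]
grip_width: 1.003
time: 32.7
eef_pos: [481.0, -335.6, 231.0]
tcp_rot: [179.9, 0.2, 101.8]
contact_force: [-0.1, -0.8, 0.3]
grip_width: 1.0
time: 33.2
eef_pos: [371.4, -502.4, 227.8]
tcp_rot: [180.0, 0.0, 101.8]
contact_force: [-0.1, -0.4, -0.1]
grip_width: 1.002
```

View pics/g1.png

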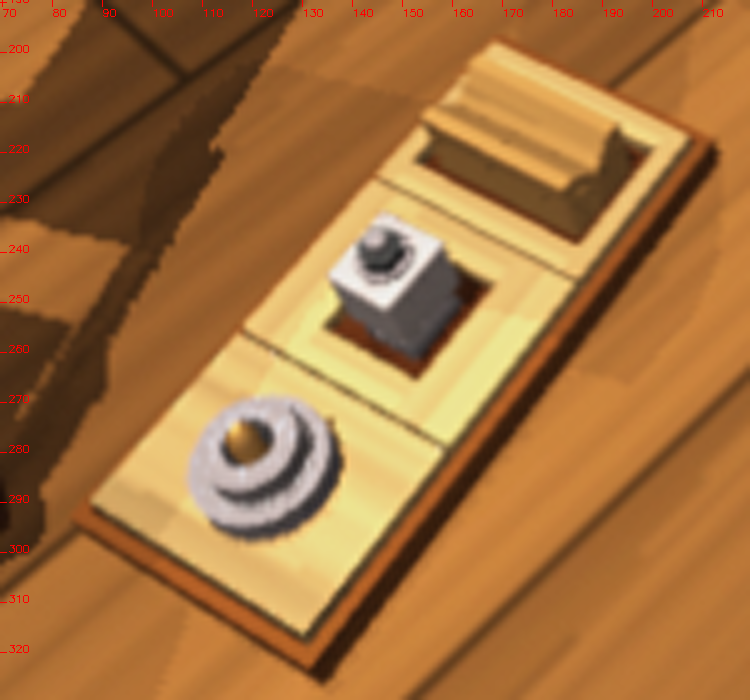

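View pics/g2.png

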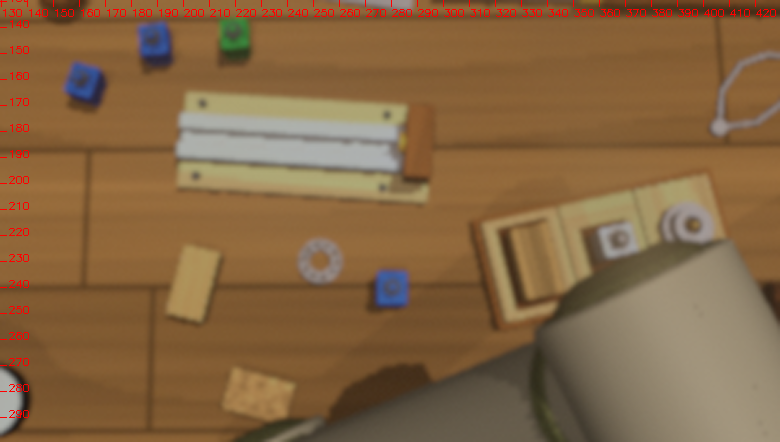

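Everything is in place. The collars are flat and stacked at scene (122,283), the stop is at (147,255) and the V-block at (185,218). The blank at top (204,238) and the bearing at (253,230) have not moved.

```bash
python3 -m handwheel '[{"turn":[0,0,0],"travel":[0,0,0],"grip":0},{"turn":[0,0,0],"travel":[0,0,0],"grip":0},{"turn":[0,0,0],"travel":[0,0,0],"grip":0}]'
python3 - <<'E'
from workcell import robot
print(robot.finish_job())
E
```

```text
time: 33.6
eef_pos: [373.3, -500.4, 227.4]
tcp_rot: [180.0, 0.0, 101.9]
contact_force: [-0.2, -0.0, 0.2]
grip_width: 0.998
the job is handed in; nothing more can be done
None
```

All four fittings are in the kit tray, and I handed the job in at 33.6 s. I did them in the order asked:
- **Stop:** slid out past the rail's open end, lifted out and stood upright in the square recess.
- **V-block:** laid groove up in the long recess.
- **Collars:** threaded on the dowel post, the large one first and the small one on top.

In the last pictures the stop is upright, the V-block sits inside its recess, and both collars lie flat and concentric on the post. The blank and the bearing are where they were, and the gripper is clear and touching nothing.

No check failed. The highest force I read was about 25 N, briefly, as the stop touched the recess floor. During grasps and moves the measured tool position differed from the commanded one by a few millimetres, and I corrected this before each placing.

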